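Close up a three-part casting mould

TASK

Build up the casting mould on its grey metal bottom section, in this order: stand the terracotta core in the round socket, lower the blue frame over it, lay the yellow top section on the frame with its socket upward, and stand the white pouring cup in that socket. Each section should sit flat and flush with the one below, long sides together (either way round), with core and cup fully down in their sockets. Let go of each part before you take the next, and leave the resin figures and the sanding block where they lie.

Things in the scene. Friction and masses are not known exactly. Their poses are not given: they have to be found in the camera images.
- drag: bottom section of the mould, fixed to the table: bare aluminium block 60 (x) x 90 (y) x 26 mm on a dark steel foot 76 x 114 x 8 mm, top face 34 mm above the table. In the middle of its top is a round socket 37 mm in diameter, 12 mm deep, with a 2 mm chamfer. Origin at the centre of the foot's underside, on the table and below the socket's centre; z up
- core: terracotta-coloured round core, standing: 46 mm high, lowest 12 mm 30 mm in diameter, above that 26 mm in diameter; 60 g nominal. Origin at the centre of its underside, z up along its axis. It belongs in the bottom section's socket, round foot down; seated, its underside is 22 mm above the table
- cheek: blue middle section, an open rectangular frame 60 (x) x 90 (y) x 40 mm with a 44 x 64 mm opening right through, 8 mm walls on its long sides, and a small lug (22 mm wide, 11 mm out, from 13 to 27 mm above its underside) at each end in y; 160 g nominal. Origin at the centre of its underside, z up. Its plain long sides, 60 mm apart in x, are the ones to grip. Alike when turned half a turn. Seated, its underside is 34 mm above the table
- cope: yellow top section, a block 60 (x) x 90 (y) x 26 mm; in the middle of its top a round socket 37 mm in diameter and 8 mm deep with a 2 mm chamfer; a small lug (22 mm wide, 11 mm out, from 6 to 20 mm above its underside) at each end in y; 180 g nominal. Origin at the centre of its underside, z up. Grip its plain long sides, 60 mm apart in x. Alike when turned half a turn. Seated on the blue frame, its underside is 74 mm above the table
- pour_cup: white round pouring cup, standing: 50 mm high, foot 30 mm in diameter for the lowest 12 mm, flaring to a body 44 mm in diameter from 20 mm upward, open at the top; 90 g nominal. Origin at the centre of its underside, z up. Seated in the top section's socket, its underside is 92 mm above the table
- casting_a: bystander: white resin figure blank lying flat, about 18 x 68 x 20 mm (long along its y), origin under its middle; leave it where it lies
- casting_b: bystander: white resin figure blank lying flat, about 18 x 68 x 20 mm (long along its y), origin under its middle; leave it where it lies
- casting_c: bystander: white resin figure blank lying flat, about 18 x 68 x 20 mm (long along its y), origin under its middle; leave it where it lies
- sand_block: bystander: cork sanding block wrapped in grey paper, 47 x 85 x 26 mm, origin under its middle; leave it where it lies
There are look-alikes about, which are no part of the job. Of the things like the core, leave any that is pink, purple or red; of the rest the smaller one is meant.

How it is judged:
By the outcome, as a careful person would: the job done as asked, in the order asked, and still so for the second after the job is handed in, with the robot touching nothing.
It also fails if it takes over 99 s, if anything falls off the work surface, if the arm or the gripper's body presses on something with over 40 N, if the wrist force passes 120 N, or if a joint passes its speed limit or range.

ROBOT

A 7-joint arm with a two-finger parallel gripper is mounted at the origin on the work surface; the furniture and walls round the work are solid. World frame = base frame: x ahead of the robot, y to its left, z up, the work surface at z = 0. Lengths are in m, angles in rad, forces in N, time in s.
With the tool pointing down it reaches from about 0.425 to 0.925 m from the base axis. Payload 6.8 kg.
Tool frame: the origin (TCP) lies at the very end of the fingers, on their centre line; the grasp point (between the pads) lies 19 mm behind it; y points along the fingers, x is the direction in which the jaws open and shut, and the axes are right-handed (so a half turn about y gives the same grasp; the last joint's range is limited). The gripper opens to 85 mm and grips with 20 to 120 N. Pads are 22 mm wide; open, the fingers measure 114 mm over their backs; the gripper's body (76 mm by 85 mm) begins 54 mm behind the grasp point. The pads swing forward as they close: fully open they stand 13 mm farther back than shut.
Start: joints at [-1.429, 0.477, 0.022, 1.555, -0.011, 1.109, -0.083], TCP at [0.167, 0.654, 0.231] pointing down, gripper open.
Joint ranges: [-2.96, 2.96], [-0.34, 2.1], [-1.41, 1.46], [0.24, 2.44], [-1.37, 4.51], [0.17, 1.92], [-2.96, 2.96]. Speed limits (rad/s): [2.39, 2.39, 3.14, 3.14, 3.14, 3.14, 3.14].

INTERFACE

Orientations are given as a rotation vector (axis times angle).
In Python, from bench import r, imaging gives the robot as it stands.
- The arm moves only by the shell command python3 -m jog 'ROWS' [FORCE]. ROWS is text: rows parted by semicolons, each of 7 numbers parted by spaces: the turn, a rotation vector about the tool's x, y, z in degrees, then the shift along the tool's x, y, z in mm, then the opening, from 0 (shut) to 1 (fully open). A call has exactly 5 rows; each row shifts and turns the commanded pose from where the row before left it, along the tool's axes as they then stand; what a row does not reach is not made up. A row lasts 1/12 s, in which the tool goes at most 41.7 mm and 7.16 degrees, less where a joint would pass 70% of its speed; a pose out of reach is approached as far as the arm can. A call with a gripper value outside its range is refused whole. The fingers move at their own pace and stop on an object; FORCE is the grip in N (left out, the last holds). Time passes only in rows, so rows that do not move let the fingers close, or fill a call up. It gives the time, the measured TCP pose, the force and the opening at its end, in the units of the state.
- r.get_obs(): the state, without advancing time (a new reading comes with each control period).
- imaging.grab_frame(name): name is "scene" or "top"; returns a dict with "color" (480x640x3 uint8, red, green, blue), "z_map" (480x640 float32, m along the optical axis (not along the pixel's ray), 0 where there is no reading), "fx", "fy", "cx", "cy" (pixels), "world_to_cam" (4x4, takes a point from world to camera coordinates). Camera axes: x right, y up, looking along -z (the intrinsics and any distortion apply to the point x, -y, -z); pixel columns grow to the right and rows downward; lengths in m; the calibration is good to about 2 mm. A picture is of the moment at which its call begins.
- r.hand_in(): hands the job in, once; it reports no verdict.
The state is a dict: "clock": time; "joints": joint angles; "qvel": joint speeds; "tau": joint torques, N m; "tcp_pos": TCP position; "orientation": TCP orientation; "contact_force": force on the tool from outside, world axes, zero at the start; "moment": the same for the moment, N m; "grip_width": finger opening in m.
Only numpy, scipy, OpenCV 4.12 (cv2) and the standard library are available. Lean on these libraries where they do the work, as an engineer would, in place of code of your own. Each camera call takes 0.05 s, during which the arm holds its last target.

## Working session

There is one attempt and no reset: what is moved stays moved. The work goes in short steps, Python scripts to look and compute and a shell command to move; the robot and the scene stay as the last step left them, time stands still between calls to the robot, and variables do not carry over. Pictures are saved under pics/ and viewed, and the job is handed in when it is done.

```bash
ls; mkdir -p pics
python3 - <<'E'
from bench import r, imaging
import cv2
o=r.get_obs();print({k:(v if not hasattr(v,'round') else v) for k,v in o.items()})
for n in ["scene","top"]:
    f=imaging.grab_frame(n)
    cv2.imwrite(f'pics/{n}0.png',f['color'][:,:,::-1])
    print(n,f['fx'],f['fy'],f['cx'],f['cy'],f['world_to_cam'],[k for k in f])
    print((f['z_map']>0).mean())
E
```

```text
pics
{'clock': 0.0, 'joints': array([-1.42907   ,  0.47779069,  0.02229847,  1.55644716, -0.01151509,
        1.10929182, -0.08312851]), 'qvel': array([ 0.0005407 , -0.00097499,  0.00044558, -0.00054877,  0.00143911,
       -0.00081715,  0.00069573]), 'tau': array([-3.07501878e-04, -5.96437633e+01,  1.60755102e+00, -2.81199092e+01,
        1.24006905e-02,  9.21606144e-03,  3.10900668e-05]), 'tcp_pos': array([0.16672339, 0.65347796, 0.23033303]), 'orientation': array([-1.31829049, -1.02227241,  1.02454853]), 'contact_force': array([-0.46468818, -0.51449268, -0.35647028]), 'moment': array([ 0.0455567 , -0.00967945, -0.00200629]), 'grip_width': 0.0854679121619651}
scene 436.20053718664394 436.20053718664394 315.90749913994506 235.987349815622 [[ 0.75996765 -0.64984641  0.0121994  -0.35775816]
 [ 0.37419996  0.4528034   0.80928578 -0.25454974]
 [-0.53143538 -0.61046599  0.58728843 -0.6984591 ]
 [ 0.          0.          0.          1.        ]] ['color', 'z_map', 'fx', 'fy', 'cx', 'cy', 'world_to_cam']
0.9959602864583333
top 624.3499982540089 624.3499982540089 319.09223010665494 238.6529603434079 [[-0.00886824 -0.99993087  0.00772101  0.07713908]
 [ 0.98197007 -0.00725037  0.18889736 -0.51558925]
 [-0.18882832  0.00925698  0.98196648 -1.31687368]
 [ 0.          0.          0.          1.        ]] ['color', 'z_map', 'fx', 'fy', 'cx', 'cy', 'world_to_cam']
0.9960774739583333
```

View pics/scene0.png

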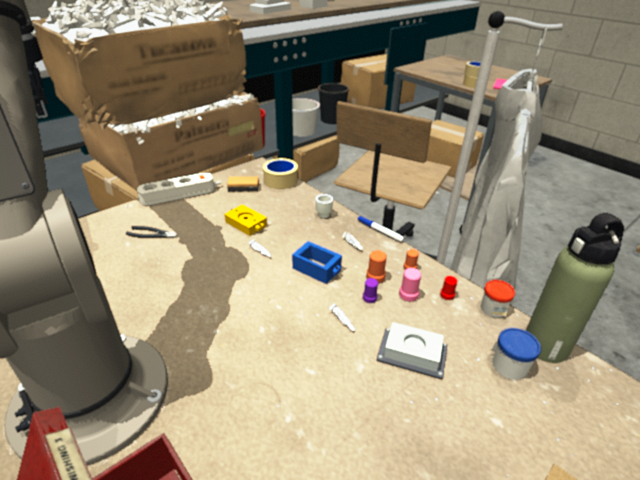

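View pics/top0.png

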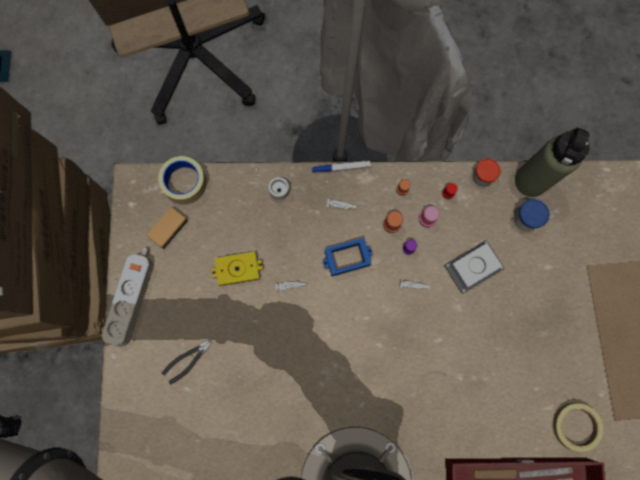

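The top view shows the drag at (474,266), the blue frame at (347,257), the yellow cope at (238,268) and the cup at (279,187). There are two orange cylinders, at (394,221) and (404,186). Pink (430,215), purple (410,246) and red (451,190) are ruled out by colour. I'll measure and crop.

```bash
cat > h.py <<'E'
import numpy as np, cv2
from bench import r, imaging
def cloud(f):
    z=f['z_map'];v,u=np.mgrid[0:480,0:640]
    X=(u-f['cx'])/f['fx']*z;Y=(v-f['cy'])/f['fy']*z
    P=np.stack([X,-Y,-z],-1); T=f['world_to_cam']
    return (P-T[:3,3])@T[:3,:3]
def ray(f,u,v,h):
    T=f['world_to_cam'];R=T[:3,:3];c=-R.T@T[:3,3]
    d=np.array([(u-f['cx'])/f['fx'],-(v-f['cy'])/f['fy'],-1.])@R
    return c+d*(h-c[2])/d[2]
def proj(f,p):
    T=f['world_to_cam'];q=T[:3,:3]@np.asarray(p)+T[:3,3]
    return np.array([f['cx']+f['fx']*q[0]/-q[2], f['cy']+f['fy']*(-q[1])/-q[2]])
E
python3 - <<'E'
from h import *
np.set_printoptions(precision=4,suppress=True)
f=imaging.grab_frame('top');P=cloud(f)
c=f['color'];hsv=cv2.cvtColor(c,cv2.COLOR_RGB2HSV)
m=((P[...,2]>0.008)&(P[...,2]<0.12)&(P[...,0]>0.2)&(P[...,0]<1.1)&(abs(P[...,1])<0.7)).astype(np.uint8)
n,l,s,ce=cv2.connectedComponentsWithStats(m)
for i in range(1,n):
    if s[i,4]<60: continue
    k=l==i; Q=P[k]; top=Q[Q[:,2]>np.percentile(Q[:,2],95)-0.006]
    rc=cv2.minAreaRect((Q[:,:2]*1000).astype(np.float32))
    print(ce[i].round(),s[i,4],'zmax',np.percentile(Q[:,2],95).round(4),'top',top[:,:2].mean(0),'rect',np.round(rc[0],1),np.round(rc[1],1),round(rc[2],1),'hsv',np.median(hsv[k],0))
t=P[(P[...,0]>.4)&(P[...,0]<.8)&(abs(P[...,1])<.3)][:,2];print('table z med',np.percentile(t,[10,30,50]))
a=cv2.resize(c[160:260,370:470],(600,600),interpolation=2)
cv2.imwrite('pics/crop_cores.png',a[:,:,::-1])
g=imaging.grab_frame('scene');b=cv2.resize(g['color'][230:320,340:470],(780,540),interpolation=2)
cv2.imwrite('pics/crop_cores_s.png',b[:,:,::-1])
E
```

```text
[100.   4.] 165 zmax 0.0546 top [1.0873 0.5962] rect [1091.6  587.8] [13.7 47.9] 6.2 hsv [ 15. 108.  40.]
[412.  78.] 2992 zmax 0.1137 top [ 0.8895 -0.1371] rect [ 894.7 -124.5] [368.7  86. ] 39.5 hsv [18. 25. 60.]
[354.  50.] 260 zmax 0.1162 top [ 0.9537 -0.0091] rect [955.2  -9.6] [25.  16.9] 77.4 hsv [17. 25. 72.]
[531. 180.] 777 zmax 0.1152 top [ 0.6398 -0.395 ] rect [ 644.7 -408.8] [84.  48.5] 47.1 hsv [33. 60. 45.]
[182. 179.] 1095 zmax 0.0503 top [0.659  0.3798] rect [658.3 379.3] [100.4  99. ] 2.1 hsv [ 32.  66. 127.]
[487. 172.] 580 zmax 0.0544 top [ 0.6698 -0.3067] rect [ 670.2 -307.4] [54. 56.] 32.2 hsv [  5. 185. 152.]
[342. 166.] 329 zmax 0.0178 top [0.6935 0.0172] rect [693.3  20.5] [ 16.7 134.5] 5.1 hsv [105.  11. 140.]
[279. 188.] 356 zmax 0.0506 top [0.6358 0.1624] rect [634.8 162.2] [43.  43.8] 48.4 hsv [ 40.   6. 136.]
[404. 187.] 170 zmax 0.0475 top [ 0.6398 -0.1198] rect [ 638.9 -119.8] [28.5 27.3] 62.8 hsv [ 10.  152.  135.5]
[450. 190.] 171 zmax 0.0477 top [ 0.6306 -0.2251] rect [ 629.2 -225.1] [26.2 28.5] 2.5 hsv [  1. 209. 136.]
[340. 204.] 141 zmax 0.0189 to
[... 701 characters left out ...]
v [141. 151. 116.]
[476. 265.] 1301 zmax 0.0365 top [ 0.4585 -0.2748] rect [ 458.5 -274.4] [ 75.1 113.5] 30.6 hsv [ 75.   3. 157.]
[128. 299.] 2520 zmax 0.0447 top [0.3962 0.4896] rect [398.6 488.1] [ 53.9 220.6] 74.8 hsv [ 21.  29. 125.]
[237. 268.] 1247 zmax 0.029 top [0.4561 0.255 ] rect [457.4 254.8] [ 61.7 111.1] 9.1 hsv [ 27. 200. 155.]
[411. 284.] 127 zmax 0.0213 top [ 0.419 -0.122] rect [ 420.3 -134.4] [56.  18.2] 86.6 hsv [ 20.   5. 147.]
[288. 285.] 134 zmax 0.0168 top [0.4196 0.1447] rect [419.4 137.9] [16.1 62.4] 4.4 hsv [ 23.    2.  146.5]
[185. 371.] 74 zmax 0.0131 top [0.2355 0.3652] rect [236.  365.1] [12.  60.9] 43.3 hsv [20.  10.  53.5]
table z med [-0.0055 -0.0026 -0.0006]
```

View pics/crop_cores_s.png

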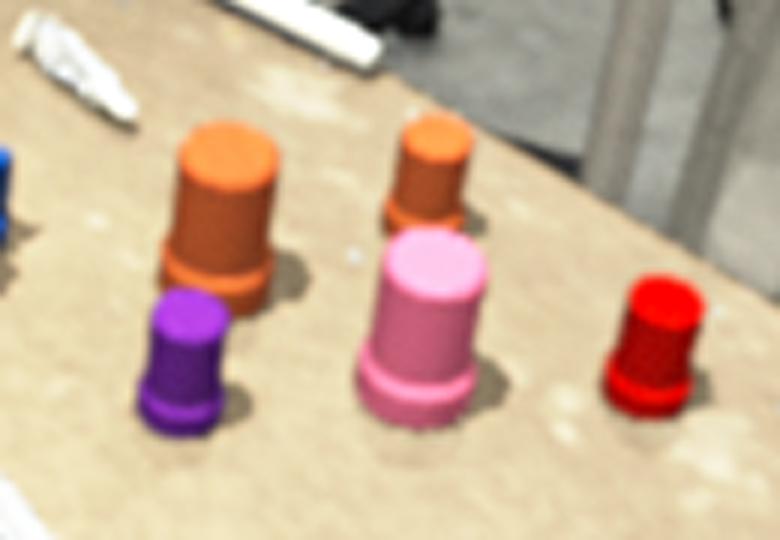

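The other candidates: at scene (411,260) / top (404,186) is a small orange core, about 28 mm across and 47 mm high. At scene (377,266) / top (394,221) is a large orange one, about 37 mm across and 65 mm high. The small one is the match, since it fits 46 mm by Ø30 and is not pink, purple or red. The crop confirms this. Next I'll refine the poses.

Run:
```python
from h import *
from scipy.spatial.transform import Rotation as Ro
np.set_printoptions(precision=4,suppress=True)
o=r.get_obs();print(Ro.from_rotvec(o['orientation']).as_matrix())
f=imaging.grab_frame('top');c=f['color']
A=[cv2.resize(c[v-32:v+32,u-40:u+40],(400,300),interpolation=2) for u,v in [(474,266),(347,257),(238,268),(279,187)]]
cv2.imwrite('pics/parts.png',np.vstack([np.hstack(A[:2]),np.hstack(A[2:])])[...,::-1])
hsv=cv2.cvtColor(c,cv2.COLOR_RGB2HSV);g=c.astype(float).mean(2)
def rect(m,h,name,u,v):
    w=np.zeros_like(m);w[v-40:v+40,u-45:u+45]=1;m=(m&w).astype(np.uint8)
    cs,hi=cv2.findContours(m,cv2.RETR_CCOMP,cv2.CHAIN_APPROX_NONE)
    for i,k in enumerate(cs):
        if cv2.contourArea(k)<60: continue
        q=np.array([ray(f,a,b,h)[:2] for a,b in k[:,0]])*1000
        rc=cv2.minAreaRect(q.astype(np.float32));print(name,'hole' if hi[0,i,3]>=0 else 'outer',np.round(rc[0],1),np.round(rc[1],1),round(rc[2],1))
        if name=='cup':print(cv2.minEnclosingCircle(q.astype(np.float32)))
rect((g>140)&(hsv[...,1]<25),.034,'drag',474,266)
bl=(hsv[...,0]>98)&(hsv[...,0]<118)&(hsv[...,1]>110)
rect(bl&(hsv[...,2]>0),.04,'cheek',347,257)
rect(bl&(hsv[...,2]>105),.04,'cheekbright',347,257)
ye=(hsv[...,0]>22)&(hsv[...,0]<33)&(hsv[...,1]>150)
rect(ye,.026,'cope',238,268)
rect(ye&(hsv[...,2]>140),.026,'copebright',238,268)
rect((g>110)&(hsv[...,1]<40),.05,'cup',279,187)
orr=(hsv[...,0]>4)&(hsv[...,0]<16)&(hsv[...,1]>170)
for t in(120,150,180): rect((hsv[...,0]>4)&(hsv[...,0]<15)&(hsv[...,1]>130)&(hsv[...,2]>t),.046,'core%d'%t,404,186)
```

```text
[[ 0.2472 -0.0002 -0.969 ]
 [ 0.969  -0.0011  0.2472]
 [-0.0011 -1.     -0.0001]]
drag outer [ 458.8 -274.5] [58.2 87.3] 30.1
drag hole [ 458.7 -278.9] [42.4 34.4] 0.6
cheek outer [478.   11.8] [ 61.8 106.3] 15.3
cheek hole [477.2  11.3] [45.7 66.5] 15.3
cheekbright outer [479.3  12.1] [ 59.1 106.3] 15.3
cheekbright hole [479.5  10.6] [49.9 70.3] 15.0
cope outer [456.1 254.2] [ 62.  109.4] 9.1
copebright outer [457.1 255.5] [ 58.  107.2] 9.2
cup outer [634.6 163.2] [44.5 43.7] 89.6
((634.9376220703125, 163.8519744873047), 23.090734481811523)
core120 outer [562. -94.] [33.2 31.7] 89.6
core120 outer [ 638.4 -118.8] [20.3 20.8] 89.6
core150 outer [560.8 -95.1] [26.7 24.9] 89.6
```

View pics/parts.png

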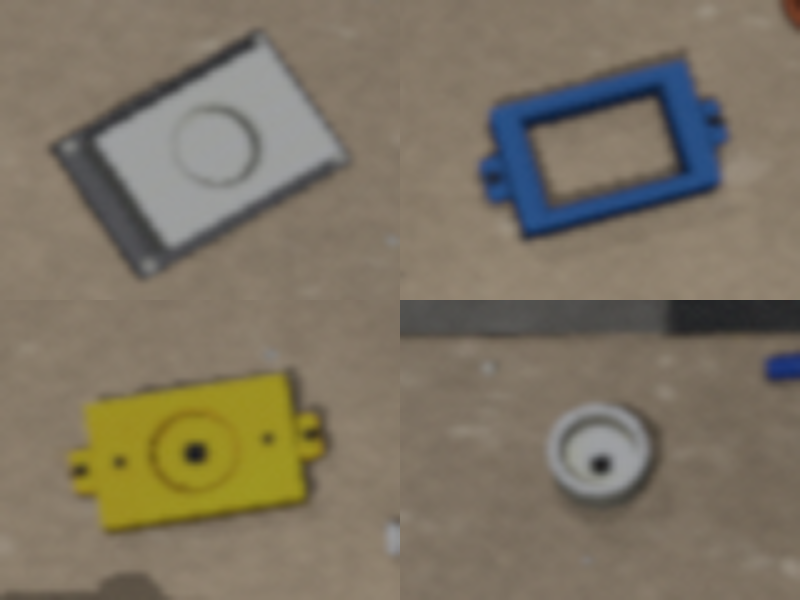

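Measured so far: drag at (458.8,-274.5) with yaw 30.1°, cheek at (479,11) with 15.3°, cope at (457,255) with 9.1°, cup at (635,163.5), core at (639,-119.5). I'll start moving towards the core.

```bash
cat > d.py <<'E'
import sys
from h import *
from scipy.spatial.transform import Rotation as Ro
# usage: x y z yaw (mm, deg): prints turn and shift needed, in tool axes (turn after, shift in axes as they stand & after turn)
o=r.get_obs();R=Ro.from_rotvec(o['orientation']).as_matrix();p=o['tcp_pos']*1000
yaw=np.degrees(np.arctan2(R[1,0],R[0,0]))
a=[float(v) for v in sys.argv[1:]]
print('t %.2f pos'%o['clock'],p.round(1),'yaw %.1f'%yaw,'tilt',(R[:2,1]*57.3).round(2),'F',o['contact_force'].round(1),'w %.1f'%(o['grip_width']*1e3),'q',o['joints'].round(2))
if a:
    dp=np.array(a[:3])-p; t=-(a[3]-yaw); t=(t+90)%180-90
    R2=R@Ro.from_rotvec([0,np.radians(t),0]).as_matrix()
    print('turn y %.1f'%t,'shift now',(R.T@dp).round(1),'after turn',(R2.T@dp).round(1))
E
python3 -m jog '0 7 0 0 0 0 1;0 7 0 0 0 0 1;0 7 0 0 0 0 1;0 7 0 0 0 0 1;0 7 0 0 0 0 1' 40
python3 -m jog '0 7 0 0 0 0 1;0 3.6 0 0 0 0 1;0 0 0 1 0 -20 1;0 0 0 1 0 -40 1;0 0 0 1 0 -40 1'
python3 d.py 639 -119.5 200 30.1
```

```text
clock: 0.67
tcp_pos: [0.1668, 0.6539, 0.2312]
orientation: [-1.5, -0.551, 0.551]
contact_force: [-0.9, 0.2, -0.8]
grip_width: 0.0853
clock: 1.08
tcp_pos: [0.2187, 0.5689, 0.2307]
orientation: [-1.531, -0.414, 0.414]
contact_force: [1.1, -0.4, 0.0]
grip_width: 0.0856
t 1.08 pos [218.7 568.9 230.7] yaw 30.3 tilt [-0.01 -0.01] F [ 1.1 -0.4  0. ] w 85.6 q [-1.47  0.37  0.21  1.73 -0.09  1.05 -0.7 ]
turn y 0.2 shift now [  15.8   30.8 -806.4] after turn [  18.4   30.8 -806.3]
```

```bash
python3 -m jog '0 0 0 1 1 -40 1;0 0 0 1 1 -40 1;0 0 0 1 1 -40 1;0 0 0 1 1 -40 1;0 0 0 1 1 -40 1'
python3 -m jog '0 0 0 1 1 -40 1;0 0 0 1 1 -40 1;0 0 0 1 1 -40 1;0 0 0 1 1 -40 1;0 0 0 1 1 -40 1'
python3 d.py 639 -119.5 200 30.1
```

```text
clock: 1.5
tcp_pos: [0.3248, 0.3967, 0.2264]
orientation: [-1.531, -0.412, 0.412]
contact_force: [0.6, 0.6, 0.2]
grip_width: 0.0854
clock: 1.92
tcp_pos: [0.4294, 0.2262, 0.2215]
orientation: [-1.531, -0.412, 0.411]
contact_force: [0.6, 0.5, -0.1]
grip_width: 0.0853
t 1.92 pos [429.4 226.2 221.5] yaw 30.1 tilt [0.02 0.04] F [ 0.6  0.5 -0.1] w 85.3 q [-0.98  0.18  0.41  2.03 -0.09  0.95  0.01]
turn y 0.0 shift now [   7.9   21.4 -404.2] after turn [   8.    21.4 -404.2]
```

```bash
python3 -m jog '0 0 0 1 1 -40 1;0 0 0 1 1 -40 1;0 0 0 1 1 -40 1;0 0 0 1 1 -40 1;0 0 0 1 1 -40 1'
python3 -m jog '0 0 0 1 1 -40 0.6;0 0 0 1 1 -40 0.6;0 0 0 1 1 -40 0.6;0 0 0 0 1 -40 0.6;0 0 0 0 1 -30 0.6'
python3 -m jog '0 0 0 0 0 0 0.6;0 0 0 0 0 0 0.6;0 0 0 0 0 0 0.6;0 0 0 0 0 0 0.6;0 0 0 0 0 0 0.6'
python3 d.py 639 -119.5 100 30.1
```

```text
clock: 2.33
tcp_pos: [0.5341, 0.0557, 0.2165]
orientation: [-1.531, -0.412, 0.411]
contact_force: [1.1, 1.4, -0.8]
grip_width: 0.0855
clock: 2.75
tcp_pos: [0.6322, -0.1091, 0.2113]
orientation: [-1.533, -0.41, 0.41]
contact_force: [0.8, -0.1, 0.0]
grip_width: 0.0513
clock: 3.17
tcp_pos: [0.631, -0.1036, 0.2113]
orientation: [-1.53, -0.413, 0.413]
contact_force: [-0.1, -0.7, 0.7]
grip_width: 0.0509
t 3.17 pos [ 631.  -103.6  211.3] yaw 30.2 tilt [-0.01  0.06] F [-0.1 -0.7  0.7] w 50.9 q [-0.33  0.48  0.54  1.69 -0.28  1.05  0.84]
turn y 0.1 shift now [ -1.1 111.3 -17.9] after turn [ -1.1 111.3 -17.9]
```

```bash
python3 -m jog '0 0 0 -1 25 -9 0.6;0 0 0 0 25 -9 0.6;0 0 0 0 30 0 0.6;0 0 0 0 30 0 0.6;0 0 0 0 0 0 0.6'
python3 d.py 639 -119.5 18 30.1
python3 - <<'E'
from h import *
f=imaging.grab_frame('scene');cv2.imwrite('pics/a1.png',f['color'][...,::-1])
E
```

```text
clock: 3.58
tcp_pos: [0.6354, -0.119, 0.0958]
orientation: [-1.527, -0.406, 0.42]
contact_force: [-0.6, 0.7, -0.2]
grip_width: 0.0512
t 3.58 pos [ 635.4 -119.    95.8] yaw 30.2 tilt [-0.54  0.1 ] F [-0.6  0.7 -0.2] w 51.2 q [-0.25  0.63  0.48  1.75 -0.36  0.86  0.92]
turn y 0.1 shift now [ 3.4 77.7 -2.7] after turn [ 3.4 77.7 -2.7]
```

View pics/a1.png

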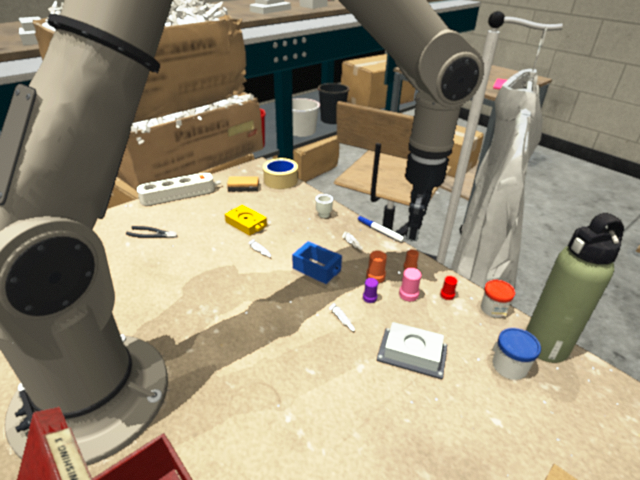

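The gripper, at scene (416,225), hangs right above the small orange core (411,260). I'll descend and grip.

```bash
python3 -m jog '0 0 0 1 20 -1 0.6;0 0 0 1 20 0 0.6;0 0 0 0 15 0 0.6;0 0 0 0 10 0 0.6;0 0 0 0 0 0 0.6'
python3 d.py 639 -119.5 18 30.1
```

```text
clock: 4.05
tcp_pos: [0.6408, -0.1207, 0.0354]
orientation: [-1.53, -0.411, 0.414]
contact_force: [-0.5, -0.1, 0.0]
grip_width: 0.0514
t 4.05 pos [ 640.8 -120.7   35.4] yaw 30.1 tilt [-0.11  0.03] F [-0.5 -0.1  0. ] w 51.4 q [-0.21  0.71  0.43  1.77 -0.41  0.76  0.96]
turn y 0.0 shift now [-0.9 17.4  2. ] after turn [-1.  17.4  2. ]
```

```bash
python3 -m jog '0 0 0 0 9 1 0.6;0 0 0 0 7 0 0.6;0 0 0 0 0 0 0.4;0 0 0 0 0 0 0.2;0 0 0 0 0 0 0.2' 30
python3 -m jog '0 0 0 0 0 0 0.1;0 0 0 0 0 0 0.1;0 0 0 0 0 0 0.1;0 0 0 0 0 0 0.1;0 0 0 0 0 0 0.1' 30
python3 d.py 639 -119.5 150 30.1
```

```text
clock: 4.47
tcp_pos: [0.6415, -0.1207, 0.0208]
orientation: [-1.532, -0.412, 0.411]
contact_force: [0.2, 0.2, -0.6]
grip_width: 0.0252
clock: 4.88
tcp_pos: [0.6412, -0.1206, 0.0205]
orientation: [-1.531, -0.412, 0.411]
contact_force: [-0.5, -0.0, 1.1]
grip_width: 0.0249
t 4.88 pos [ 641.2 -120.6   20.5] yaw 30.1 tilt [ 0.02 -0.  ] F [-0.5 -0.   1.1] w 24.9 q [-0.21  0.73  0.42  1.77 -0.42  0.73  0.97]
turn y -0.0 shift now [  -1.3 -129.5    2.1] after turn [  -1.3 -129.5    2.1]
```

```bash
python3 -m jog '0 0 0 0 -10 0 0.1;0 0 0 0 -30 0 0.1;0 0 0 0 -35 0 0.1;0 0 0 0 -35 0 0.1;0 0 0 0 -20 0 0.1'
python3 d.py 458.8 -274.5 120 30.1
```

```text
clock: 5.3
tcp_pos: [0.6425, -0.1214, 0.1549]
orientation: [-1.533, -0.415, 0.408]
contact_force: [1.6, -0.1, -0.5]
grip_width: 0.025
t 5.30 pos [ 642.5 -121.4  154.9] yaw 30.1 tilt [ 0.26 -0.04] F [ 1.6 -0.1 -0.5] w 25.0 q [-0.27  0.56  0.52  1.71 -0.33  0.95  0.89]
turn y -0.0 shift now [-235.8   34.2  -40.4] after turn [-235.9   34.2  -40.2]
```

```bash
python3 -m jog '0 0 0 -38 0 -7 0.1;0 0 0 -38 0 -7 0.1;0 0 0 -38 0 -7 0.1;0 0 0 -38 0 -7 0.1;0 0 0 -35 0 -7 0.1'
python3 -m jog '0 0 0 -30 0 -5 0.1;0 0 0 -18 0 0 0.1;0 0 0 0 15 0 0.1;0 0 0 0 15 0 0.1;0 0 0 0 0 0 0.1'
python3 d.py 458.8 -274.5 60 30.1
```

```text
clock: 5.72
tcp_pos: [0.4948, -0.2459, 0.1511]
orientation: [-1.532, -0.411, 0.411]
contact_force: [0.1, -0.7, 0.3]
grip_width: 0.0252
clock: 6.13
tcp_pos: [0.4567, -0.2717, 0.1187]
orientation: [-1.529, -0.41, 0.413]
contact_force: [-0.4, 0.9, -1.1]
grip_width: 0.025
t 6.13 pos [ 456.7 -271.7  118.7] yaw 30.1 tilt [-0.16  0.11] F [-0.4  0.9 -1.1] w 25.0 q [-0.01  0.43  0.54  2.03 -0.31  0.77  1.25]
turn y -0.0 shift now [ 0.5 58.7 -3.6] after turn [ 0.5 58.7 -3.6]
```

```bash
python3 -m jog '0 0 0 0 20 -2 0.1;0 0 0 0.5 18 -1 0.1;0 0 0 0 7 0 0.1;0 0 0 0 0 0 0.1;0 0 0 0 0 0 0.1'
python3 d.py 458.8 -274.5 42.5 30.1
python3 - <<'E'
from h import *
f=imaging.grab_frame('scene');a=cv2.resize(f['color'][270:390,350:470],(480,480),interpolation=2)
f=imaging.grab_frame('top');b=cv2.resize(f['color'][220:310,430:520],(300,480),interpolation=2)
cv2.imwrite('pics/a2.png',np.hstack([a,b])[...,::-1])
E
```

```text
clock: 6.55
tcp_pos: [0.4601, -0.2751, 0.0758]
orientation: [-1.531, -0.412, 0.412]
contact_force: [0.3, -0.3, -0.3]
grip_width: 0.025
t 6.55 pos [ 460.1 -275.1   75.8] yaw 30.1 tilt [-0.01  0.  ] F [ 0.3 -0.3 -0.3] w 25.0 q [ 0.03  0.5   0.5   2.04 -0.37  0.68  1.3 ]
turn y 0.0 shift now [-0.8 33.3  1.2] after turn [-0.8 33.3  1.2]
```

View pics/a2.png

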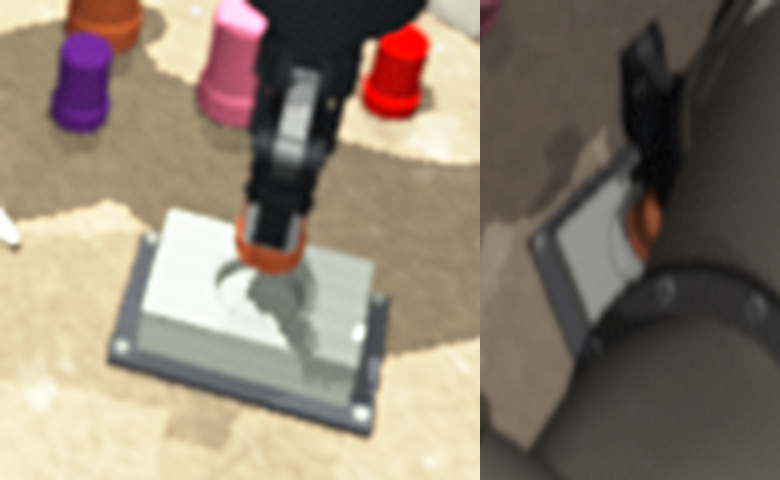

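The core hangs just behind and above the socket: crop (270,240) against socket (262,290), as expected at 20 mm height. I'll lower it.

```bash
python3 -m jog '0 0 0 -0.8 8 1.2 0.1;0 0 0 0 8 0 0.1;0 0 0 0 6 0 0.1;0 0 0 0 4 0 0.1;0 0 0 0 0 0 0.1'
python3 -m jog '0 0 0 0 2 0 0.1;0 0 0 0 2 0 0.1;0 0 0 0 1 0 0.1;0 0 0 0 1 0 0.1;0 0 0 0 0 0 0.1'
python3 d.py 458.8 -274.5 42.5 30.1
```

```text
clock: 7.07
tcp_pos: [0.4577, -0.2743, 0.0481]
orientation: [-1.53, -0.41, 0.413]
contact_force: [-0.2, 0.2, -0.7]
grip_width: 0.0251
clock: 7.48
tcp_pos: [0.4584, -0.2747, 0.0432]
orientation: [-1.531, -0.411, 0.412]
contact_force: [0.4, -0.7, -0.2]
grip_width: 0.0252
t 7.48 pos [ 458.4 -274.7   43.2] yaw 30.1 tilt [-0.  0.] F [ 0.4 -0.7 -0.2] w 25.2 q [ 0.07  0.55  0.46  2.06 -0.41  0.62  1.33]
turn y -0.0 shift now [ 0.4  0.7 -0. ] after turn [ 0.4  0.7 -0. ]
```

```bash
python3 -m jog '0 0 0 0 0.7 0 0.1;0 0 0 0 0.5 0 0.1;0 0 0 0 0 0 0.1;0 0 0 0 0 0 0.3;0 0 0 0 0 0 0.6'
python3 -m jog '0 0 0 0 0 0 0.6;0 0 0 0 0 0 0.6;0 0 0 0 -15 0 0.6;0 0 0 0 -30 0 0.6;0 0 0 0 -40 0 0.6'
python3 -m jog '0 0 0 0 -40 0 0.8;0 0 0 0 -30 0 1;0 0 0 0 0 40 1;0 0 0 0 0 40 1;0 0 0 0 0 40 1'
python3 d.py 479 11 160 15.3
```

```text
clock: 7.9
tcp_pos: [0.4586, -0.2748, 0.0422]
orientation: [-1.532, -0.412, 0.411]
contact_force: [-0.5, -0.2, -0.6]
grip_width: 0.0362
clock: 8.32
tcp_pos: [0.4565, -0.2737, 0.1258]
orientation: [-1.528, -0.407, 0.415]
contact_force: [1.2, 0.4, 1.6]
grip_width: 0.0514
clock: 8.73
tcp_pos: [0.3977, -0.1701, 0.1973]
orientation: [-1.532, -0.411, 0.41]
contact_force: [0.7, 0.9, -0.4]
grip_width: 0.0857
t 8.73 pos [ 397.7 -170.1  197.3] yaw 30.0 tilt [ 0.06 -0.01] F [ 0.7  0.9 -0.4] w 85.7 q [-0.29  0.11  0.61  2.17 -0.08  0.87  0.89]
turn y 14.7 shift now [161.   37.4 116.2] after turn [126.2  37.4 153.3]
```

```bash
python3 -m jog '0 7 0 0 0 0 1;0 7 0 0 0 0 1;0 0.7 0 20 5 24 1;0 0 0 26 8 32 1;0 0 0 26 8 32 1'
python3 -m jog '0 0 0 26 8 32 1;0 0 0 20 8 26 1;0 0 0 0 0 0 1;0 0 0 0 0 0 1;0 0 0 0 0 0 1'
python3 d.py 479 11 120 15.3
python3 - <<'E'
from h import *
f=imaging.grab_frame('scene');a=cv2.resize(f['color'][270:390,350:470],(400,400),interpolation=2);b=cv2.resize(f['color'][190:300,270:380],(400,400),interpolation=2)
cv2.imwrite('pics/a3.png',np.hstack([a,b])[...,::-1])
E
```

```text
clock: 9.15
tcp_pos: [0.4442, -0.0666, 0.1765]
orientation: [-1.56, -0.21, 0.207]
contact_force: [1.3, 0.2, 0.8]
grip_width: 0.0853
clock: 9.57
tcp_pos: [0.4722, -0.0003, 0.1602]
orientation: [-1.561, -0.21, 0.211]
contact_force: [-0.7, 0.2, 0.8]
grip_width: 0.0854
t 9.57 pos [ 4.722e+02 -3.000e-01  1.602e+02] yaw 15.4 tilt [-0.04 -0.03] F [-0.7  0.2  0.8] w 85.4 q [-0.55  0.25  0.49  2.12 -0.16  0.8   0.31]
turn y 0.1 shift now [ 9.6 40.1  9.1] after turn [ 9.6 40.1  9.1]
```

View pics/a3.png

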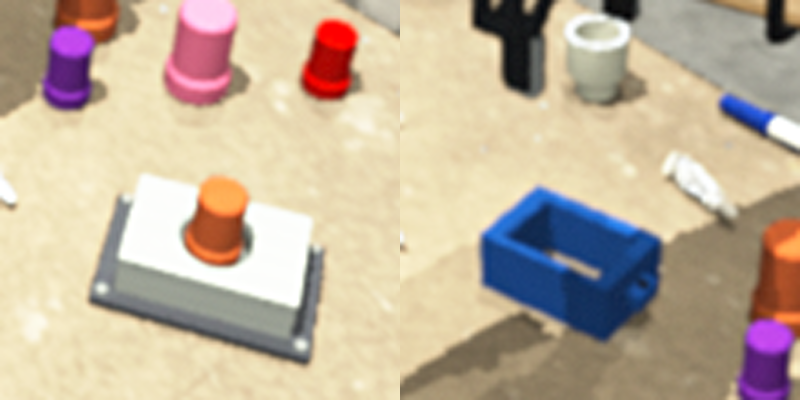

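Run:
```python
from h import *
f=imaging.grab_frame('scene');P=cloud(f);hsv=cv2.cvtColor(f['color'],cv2.COLOR_RGB2HSV)
u,v=proj(f,[.4588,-.2745,.068]);print(u,v)
w=np.zeros((480,640),bool);w[int(v)-20:int(v)+40,int(u)-30:int(u)+30]=1
m=w&(hsv[...,0]>4)&(hsv[...,0]<16)&(hsv[...,1]>140)
Q=P[m];print(m.sum(),np.percentile(Q[:,2],[2,20,50,80,98]))
T=Q[Q[:,2]>.063];print('top',T.mean(0),np.median(T[:,2]),len(T))
ys,xs=np.where(m);print(xs.min(),xs.max(),ys.min(),ys.max())
for h in(.022,.034,.068):print(h,proj(f,[.4588,-.2745,h]))
D=P[(abs(P[...,0]-.4588)<.06)&(abs(P[...,1]+.2745)<.06)&~m];D=D[D[:,2]>.028];print('drag z',np.median(D[:,2]))
```

```text
416.9042000625249 326.2997735844466
302 [0.02970479 0.03630694 0.05068773 0.06612089 0.06879047]
top [ 0.45456015 -0.27687645  0.06668126] 0.06669219664445078 86
406 423 324 348
0.022 [413.00123095 344.41331648]
0.034 [413.9924597 339.8130586]
0.068 [416.90420006 326.29977358]
drag z 0.03369708545911966
```

```bash
python3 -m jog '0 0 0 5 15 5 1;0 0 0 4.6 15 4.1 1;0 0 0 0 10 0 1;0 0 0 0 0 0 1;0 0 0 0 0 0 1'
python3 d.py 479 11 0 15.3
```

```text
clock: 10.08
tcp_pos: [0.4788, 0.0106, 0.1202]
orientation: [-1.561, -0.208, 0.21]
contact_force: [0.1, -0.5, 1.0]
grip_width: 0.0855
t 10.08 pos [478.8  10.6 120.2] yaw 15.3 tilt [-0.07 -0.03] F [ 0.1 -0.5  1. ] w 85.5 q [-0.54  0.33  0.46  2.14 -0.22  0.72  0.34]
turn y -0.0 shift now [  0.5 120.2   0.4] after turn [  0.5 120.2   0.4]
```

The core is seated: its top is about 68 mm up and it stands upright in the socket. Now I'll descend on the blue frame.

```bash
python3 -m jog '0 0 0 0.5 30 0 1;0 0 0 0 30 0 1;0 0 0 0 25 0 1;0 0 0 0 15 0 1;0 0 0 0 5 0 1'
python3 -m jog '0 0 0 0 5 0 1;0 0 0 0 4 0 1;0 0 0 0 0 0 0.8;0 0 0 0 0 0 0.6;0 0 0 0 0 0 0.5' 40
python3 -m jog '0 0 0 0 0 0 0.5;0 0 0 0 0 0 0.5;0 0 0 0 0 0 0.5;0 0 0 0 0 0 0.5;0 0 0 0 0 0 0.5'
python3 d.py 479 11 120 15.3
```

```text
clock: 10.5
tcp_pos: [0.4788, 0.0112, 0.014]
orientation: [-1.561, -0.208, 0.212]
contact_force: [-0.5, -0.3, 0.7]
grip_width: 0.085
clock: 10.92
tcp_pos: [0.4806, 0.012, 0.0073]
orientation: [-1.56, -0.212, 0.209]
contact_force: [-0.8, 1.0, 3.3]
grip_width: 0.0597
clock: 11.33
tcp_pos: [0.4806, 0.012, 0.0073]
orientation: [-1.56, -0.212, 0.209]
contact_force: [-0.9, 0.1, 6.4]
grip_width: 0.0595
t 11.33 pos [480.6  12.    7.3] yaw 15.4 tilt [0.09 0.03] F [-0.9  0.1  6.4] w 59.5 q [-0.42  0.54  0.33  2.19 -0.38  0.46  0.47]
turn y 0.1 shift now [  -1.6 -112.7   -0.5] after turn [  -1.6 -112.7   -0.5]
```

```bash
python3 -m jog '0 0 0 0 -10 0 0.5;0 0 0 0 -25 0 0.5;0 0 0 0 -35 0 0.5;0 0 0 0 -35 0 0.5;0 0 0 0 -20 0 0.5'
python3 d.py 458.8 -274.5 130 30.1
python3 - <<'E'
from h import *
f=imaging.grab_frame('scene');a=cv2.resize(f['color'][130:310,250:430],(600,600),interpolation=2)
cv2.imwrite('pics/a4.png',a[...,::-1])
E
```

```text
clock: 11.75
tcp_pos: [0.4809, 0.0117, 0.1349]
orientation: [-1.56, -0.213, 0.208]
contact_force: [0.5, -0.0, -1.7]
grip_width: 0.0597
t 11.75 pos [480.9  11.7 134.9] yaw 15.3 tilt [0.19 0.04] F [ 0.5 -0.  -1.7] w 59.7 q [-0.56  0.31  0.49  2.13 -0.21  0.75  0.33]
turn y -14.8 shift now [ -97.     4.6 -270.1] after turn [-162.6    4.6 -236.5]
```

View pics/a4.png

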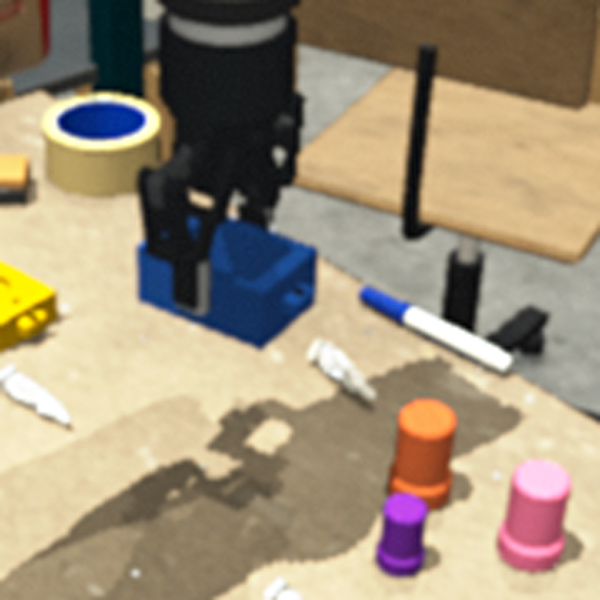

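The frame is held squarely, with a finger at about the middle of its long side, crop (190,285). I'll carry it to the drag.

```bash
python3 -m jog '0 -5 0 0 0 -5 0.5;0 -7 0 0 0 -10 0.5;0 -2.8 0 -12 0 -18 0.5;0 0 0 -22 0 -32 0.5;0 0 0 -22 0 -32 0.5'
python3 -m jog '0 0 0 -22 0 -32 0.5;0 0 0 -22 0 -32 0.5;0 0 0 -22 0 -30 0.5;0 0 0 -15 0 -20 0.5;0 0 0 -8 0 -12 0.5'
python3 -m jog '0 0 0 0 0 0 0.5;0 0 0 0 0 0 0.5;0 0 0 0 0 0 0.5;0 0 0 0 0 0 0.5;0 0 0 0 0 0 0.5'
python3 d.py 458.8 -274.5 110 30.1
```

```text
clock: 12.22
tcp_pos: [0.4763, -0.1012, 0.1318]
orientation: [-1.53, -0.416, 0.415]
contact_force: [1.4, -1.1, -2.3]
grip_width: 0.0594
clock: 12.63
tcp_pos: [0.4613, -0.2589, 0.1319]
orientation: [-1.533, -0.409, 0.41]
contact_force: [-0.4, 1.0, -0.9]
grip_width: 0.0596
clock: 13.05
tcp_pos: [0.4632, -0.2534, 0.1312]
orientation: [-1.53, -0.415, 0.415]
contact_force: [0.1, 0.6, -2.1]
grip_width: 0.0595
t 13.05 pos [ 463.2 -253.4  131.2] yaw 30.3 tilt [-0.01  0.04] F [ 0.1  0.6 -2.1] w 59.5 q [-0.    0.39  0.48  2.02 -0.25  0.78  1.16]
turn y 0.2 shift now [-14.5  21.2 -16. ] after turn [-14.4  21.2 -16.1]
```

```bash
python3 -m jog '0 0.2 0 -7.4 0 -8 0.5;0 0 0 -7 0 -8 0.5;0 0 0 0 11 0 0.5;0 0 0 0 10 0 0.5;0 0 0 0 0 0 0.5'
python3 -m jog '0 0 0 0 0 0 0.5;0 0 0 0 0 0 0.5;0 0 0 0 0 0 0.5;0 0 0 0 0 0 0.5;0 0 0 0 0 0 0.5'
python3 d.py 458.8 -274.5 41.3 30.1
python3 - <<'E'
from h import *
f=imaging.grab_frame('scene');a=cv2.resize(f['color'][230:390,330:490],(600,600),interpolation=2)
cv2.imwrite('pics/a5.png',a[...,::-1])
E
```

```text
clock: 13.47
tcp_pos: [0.4569, -0.2752, 0.1078]
orientation: [-1.529, -0.407, 0.412]
contact_force: [0.0, 1.0, -1.9]
grip_width: 0.0597
clock: 13.88
tcp_pos: [0.4587, -0.2759, 0.1105]
orientation: [-1.532, -0.411, 0.41]
contact_force: [-0.2, -0.3, -0.8]
grip_width: 0.0596
t 13.88 pos [ 458.7 -275.9  110.5] yaw 30.0 tilt [ 0.03 -0.  ] F [-0.2 -0.3 -0.8] w 59.6 q [ 0.06  0.44  0.47  2.02 -0.28  0.75  1.22]
turn y -0.1 shift now [ 0.7 69.2  1.2] after turn [ 0.7 69.2  1.2]
```

View pics/a5.png

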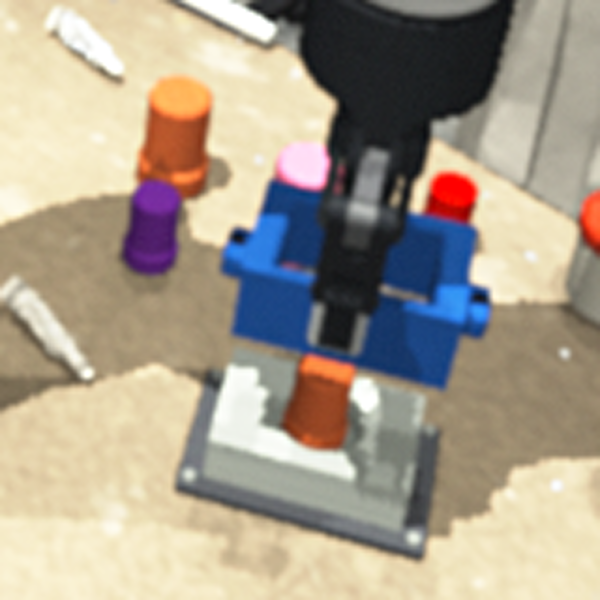

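The frame hovers above the drag and the core, parallel to the drag's edges. I'll lower it to just above contact.

```bash
python3 -m jog '0 -0.1 0 0.7 15 1.2 0.5;0 0 0 0 20 0 0.5;0 0 0 0 15 0 0.5;0 0 0 0 8 0 0.5;0 0 0 0 4 0 0.5'
python3 -m jog '0 0 0 0 0 0 0.5;0 0 0 0 0 0 0.5;0 0 0 0 0 0 0.5;0 0 0 0 0 0 0.5;0 0 0 0 0 0 0.5'
python3 d.py 458.8 -274.5 41.3 30.1
cat > ed.py <<'E'
from h import *
import sys
# predicted top-edge corners of a 60x90 block at drag pose at heights, drawn
def box(f,img,h,col,s,u0,v0,x=458.8,y=-274.5,yaw=30.1):
    c,sn=np.cos(np.radians(yaw)),np.sin(np.radians(yaw));pts=[]
    for a,b in[(-30,-45),(30,-45),(30,45),(-30,45)]:
        p=proj(f,[(x+c*a-sn*b)/1000,(y+sn*a+c*b)/1000,h/1000]);pts.append((p-[u0,v0]+.5)*s)
    cv2.polylines(img,[np.array(pts,np.int32)],True,col,1)
if __name__=='__main__':
    f=imaging.grab_frame('scene');u0,v0=360,250
    a=cv2.resize(f['color'][v0:v0+120,u0:u0+120],(600,600),interpolation=2)
    for h in map(float,sys.argv[2:]): box(f,a,h,(255,0,255),5,u0,v0)
    cv2.imwrite(sys.argv[1],a[...,::-1])
E
python3 ed.py pics/a6.png 34
```

```text
clock: 14.35
tcp_pos: [0.4579, -0.2742, 0.0473]
orientation: [-1.53, -0.411, 0.413]
contact_force: [0.3, -0.8, -0.9]
grip_width: 0.0597
clock: 14.77
tcp_pos: [0.4589, -0.2747, 0.0489]
orientation: [-1.532, -0.412, 0.411]
contact_force: [0.4, -0.5, -0.8]
grip_width: 0.0595
t 14.77 pos [ 458.9 -274.7   48.9] yaw 30.1 tilt [ 0.06 -0.02] F [ 0.4 -0.5 -0.8] w 59.5 q [ 0.11  0.53  0.41  2.05 -0.35  0.62  1.27]
turn y -0.0 shift now [0.  7.6 0.2] after turn [0.  7.6 0.2]
```

View pics/a6.png

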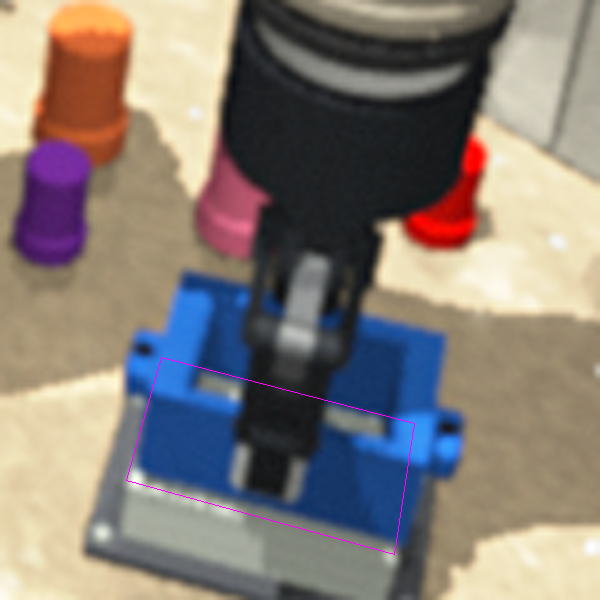

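```bash
python3 -m jog '0 0 0 0 3 0 0.5;0 0 0 0 2 0 0.5;0 0 0 0 1 0 0.5;0 0 0 0 0 0 0.5;0 0 0 0 0 0 0.5'
python3 d.py 458.8 -274.5 41.3 30.1
python3 - <<'E'
from h import *
from ed import box
f=imaging.grab_frame('scene');u0,v0=370,310;s=8
a=cv2.resize(f['color'][v0:v0+70,u0:u0+95],(760,560),interpolation=2)
box(f,a,34,(255,0,255),s,u0,v0);box(f,a,74,(0,255,0),s,u0,v0)
cv2.imwrite('pics/a7.png',a[...,::-1])
E
```

```text
clock: 15.23
tcp_pos: [0.4583, -0.2745, 0.0421]
orientation: [-1.531, -0.411, 0.412]
contact_force: [0.1, 0.7, -1.4]
grip_width: 0.0596
t 15.23 pos [ 458.3 -274.5   42.1] yaw 30.1 tilt [-0.02  0.01] F [ 0.1  0.7 -1.4] w 59.6 q [ 0.11  0.54  0.4   2.05 -0.36  0.61  1.28]
turn y -0.0 shift now [ 0.4  0.8 -0.2] after turn [ 0.4  0.8 -0.2]
```

View pics/a7.png

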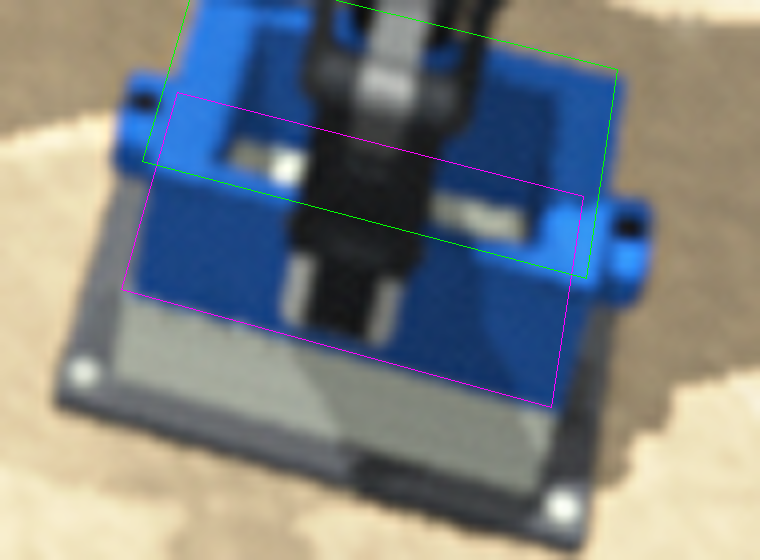

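```bash
cat > face.py <<'E'
from h import *
import sys
# sample the near long face plane (x_d=-30) of the stack: image over (y_d,z)
x,y,yaw=458.8,-274.5,30.1
c,s=np.cos(np.radians(yaw)),np.sin(np.radians(yaw))
def face(f,a=-30,zs=(0,150),px=4):
    H=int((zs[1]-zs[0])*px);W=130*px
    V,U=np.mgrid[0:H,0:W]; b=65-U/px; z=zs[1]-V/px
    P=np.stack([(x+c*a-s*b)/1000,(y+s*a+c*b)/1000,z/1000],-1)
    T=f['world_to_cam'];q=P@T[:3,:3].T+T[:3,3]
    mu=f['cx']+f['fx']*q[...,0]/-q[...,2];mv=f['cy']-f['fy']*q[...,1]/-q[...,2]
    return cv2.remap(f['color'],mu.astype(np.float32),mv.astype(np.float32),cv2.INTER_LINEAR)
if __name__=='__main__':
    f=imaging.grab_frame('scene');zs=(0,float(sys.argv[2]))
    im=face(f,zs=zs)
    im=im.copy()
    for b in(-45,45): cv2.line(im,(int((65-b)*4),0),(int((65-b)*4),im.shape[0]),(255,0,255),1)
    for z in (34,74,100):
        if z<zs[1]: cv2.line(im,(0,int((zs[1]-z)*4)),(im.shape[1],int((zs[1]-z)*4)),(255,0,255),1)
    cv2.imwrite(sys.argv[1],im[...,::-1])
E
python3 face.py pics/f1.png 90
```

```text
(no output)
```

View pics/f1.png

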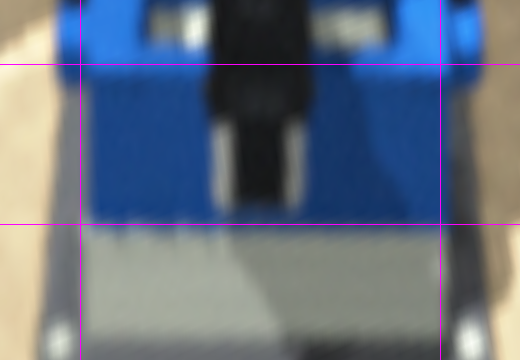

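The frame sits 2 mm to the right along the drag's long axis (edges at 90/450 px against 82/440 px for the drag). I'll correct that, set it down and release.

```bash
python3 -m jog '0 0 0 0 -1 1 0.5;0 0 0 0.4 0 1 0.5;0 0 0 0 0 0 0.5;0 0 0 0 0 0 0.5;0 0 0 0 0 0 0.5'
python3 -m jog '0 0 0 0 1 0 0.5;0 0 0 0 0.5 0 0.5;0 0 0 0 0.3 0 0.5;0 0 0 0 0 0 0.5;0 0 0 0 0 0 0.5'
python3 d.py 458.8 -274.5 41.3 30.1
python3 face.py pics/f2.png 90
```

```text
clock: 15.75
tcp_pos: [0.4579, -0.2726, 0.0433]
orientation: [-1.531, -0.412, 0.412]
contact_force: [0.6, 0.0, -1.1]
grip_width: 0.0591
clock: 16.17
tcp_pos: [0.4578, -0.2726, 0.0414]
orientation: [-1.531, -0.411, 0.412]
contact_force: [-0.9, -1.0, -2.3]
grip_width: 0.0595
t 16.17 pos [ 457.8 -272.6   41.4] yaw 30.1 tilt [-0.  0.] F [-0.9 -1.  -2.3] w 59.5 q [ 0.11  0.54  0.4   2.06 -0.36  0.61  1.28]
turn y -0.0 shift now [-0.1  0.1 -2.1] after turn [-0.1  0.1 -2.1]
```

View pics/f2.png

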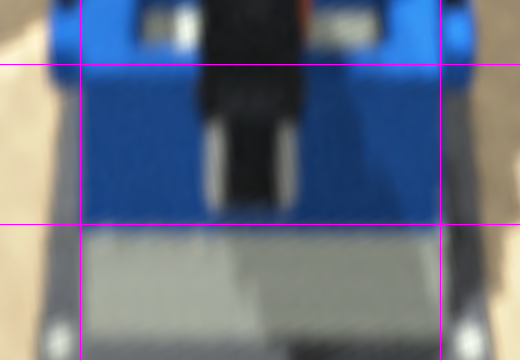

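The edges line up now (82/441 px for both). I'll settle it, release and back off.

```bash
python3 -m jog '0 0 0 0 0.5 0 0.5;0 0 0 0 0.4 0 0.5;0 0 0 0 0 0 0.5;0 0 0 0 0 0 0.65;0 0 0 0 0 0 0.8'
python3 -m jog '0 0 0 0 0 0 1;0 0 0 0 0 0 1;0 0 0 0 0 0 1;0 0 0 0 -15 0 1;0 0 0 0 -35 0 1'
python3 -m jog '0 0 0 0 -40 0 1;0 0 0 0 -40 0 1;0 0 0 0 -10 30 1;0 0 0 0 0 40 1;0 0 0 0 0 40 1'
python3 d.py 457 255 180 9.1
```

```text
clock: 16.63
tcp_pos: [0.4581, -0.2728, 0.041]
orientation: [-1.532, -0.412, 0.411]
contact_force: [-0.2, -0.3, 0.3]
grip_width: 0.068
clock: 17.05
tcp_pos: [0.4552, -0.2711, 0.0878]
orientation: [-1.527, -0.407, 0.417]
contact_force: [0.7, -0.8, 0.9]
grip_width: 0.0855
clock: 17.47
tcp_pos: [0.4028, -0.1772, 0.1815]
orientation: [-1.533, -0.412, 0.408]
contact_force: [0.5, 2.7, 0.0]
grip_width: 0.0856
t 17.47 pos [ 402.8 -177.2  181.5] yaw 30.0 tilt [ 0.15 -0.04] F [0.5 2.7 0. ] w 85.6 q [-0.19  0.15  0.52  2.17 -0.1   0.83  0.91]
turn y 20.9 shift now [263.    1.3 347.3] after turn [121.9   1.3 418.2]
```

```bash
python3 -m jog '0 7 0 25 0 15 1;0 7 0 25 0 20 1;0 6.9 0 25 0 25 1;0 0 0 10 0 39 1;0 0 0 8 0 39 1'
python3 -m jog '0 0 0 6 0 40 1;0 0 0 6 0 40 1;0 0 0 5 0 40 1;0 0 0 5 0 40 1;0 0 0 3 0 40 1'
python3 d.py 457 255 180 9.1
python3 face.py pics/f3.png 90
python3 - <<'E'
from h import *
from ed import box
f=imaging.grab_frame('top')
a=cv2.resize(f['color'][220:310,424:524],(700,630),interpolation=2)
box(f,a,34,(255,0,255),7,424,220);box(f,a,74,(0,255,0),7,424,220)
cv2.imwrite('pics/t3.png',a[...,::-1])
E
```

```text
clock: 17.88
tcp_pos: [0.4546, -0.012, 0.1809]
orientation: [-1.567, -0.128, 0.126]
contact_force: [0.2, -0.1, -0.0]
grip_width: 0.0854
clock: 18.3
tcp_pos: [0.4457, 0.1899, 0.1807]
orientation: [-1.567, -0.128, 0.127]
contact_force: [1.5, -0.0, -0.3]
grip_width: 0.0855
t 18.30 pos [445.7 189.9 180.7] yaw 9.3 tilt [0.03 0.02] F [ 1.5 -0.  -0.3] w 85.5 q [-0.81  0.23  0.32  2.07 -0.09  0.86 -0.27]
turn y 0.2 shift now [21.7  0.8 62.4] after turn [21.4  0.8 62.5]
```

View pics/f3.png

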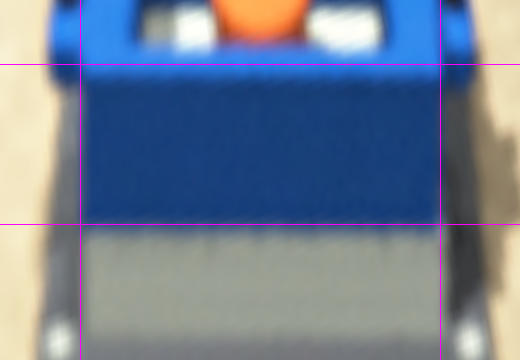

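View pics/t3.png

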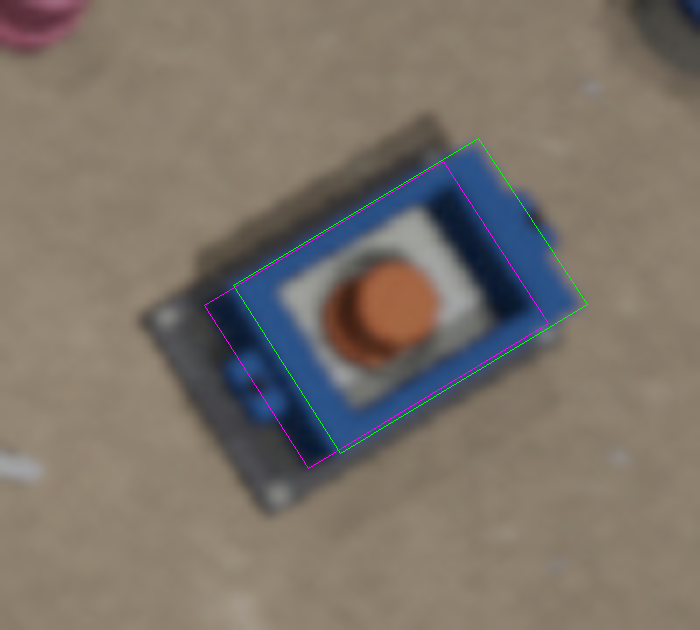

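The frame is seated flush: its 82/440 px edges match the drag, it fits the predicted outline in the top view, and the core is upright inside. Next, the cope.

```bash
python3 -m jog '0 0.2 0 10 0 30 1;0 0 0 8 0 22 1;0 0 0 3.4 10 10 1;0 0 0 0 30 0 1;0 0 0 0 30 0 1'
python3 -m jog '0 0 0 0 20 0 1;0 0 0 0 0 0 1;0 0 0 0 0 0 1;0 0 0 0 0 0 1;0 0 0 0 0 0 1'
python3 d.py 457 255 0 9.1
```

```text
clock: 18.82
tcp_pos: [0.458, 0.2531, 0.1101]
orientation: [-1.566, -0.128, 0.124]
contact_force: [-0.3, -0.2, -1.0]
grip_width: 0.0853
clock: 19.23
tcp_pos: [0.4582, 0.2527, 0.092]
orientation: [-1.566, -0.127, 0.123]
contact_force: [0.7, 0.3, 0.3]
grip_width: 0.0856
t 19.23 pos [458.2 252.7  92. ] yaw 9.1 tilt [0.12 0.08] F [0.7 0.3 0.3] w 85.6 q [-0.83  0.42  0.26  2.05 -0.17  0.68 -0.3 ]
turn y 0.0 shift now [-1.  92.   2.4] after turn [-1.  92.   2.4]
```

```bash
python3 -m jog '0 0 0 -1 25 2 1;0 0 0 0 25 0 1;0 0 0 0 20 0 1;0 0 0 0 10 0 1;0 0 0 0 5 0 1'
python3 -m jog '0 0 0 0 3 0 1;0 0 0 0 2 0 1;0 0 0 0 1 0 1;0 0 0 0 0 0 1;0 0 0 0 0 0 1'
python3 d.py 457 254.6 0 9.1
```

```text
clock: 19.65
tcp_pos: [0.4558, 0.2543, 0.0053]
orientation: [-1.567, -0.125, 0.125]
contact_force: [-0.3, -0.4, -0.4]
grip_width: 0.0854
clock: 20.07
tcp_pos: [0.4562, 0.2546, 0.0003]
orientation: [-1.566, -0.126, 0.124]
contact_force: [-0.6, 0.3, -1.0]
grip_width: 0.0856
t 20.07 pos [4.562e+02 2.546e+02 3.000e-01] yaw 9.1 tilt [0.05 0.04] F [-0.6  0.3 -1. ] w 85.6 q [-0.79  0.58  0.2   2.08 -0.23  0.49 -0.26]
turn y 0.0 shift now [ 0.8  0.3 -0.1] after turn [ 0.8  0.3 -0.1]
```

```bash
python3 -m jog '0 0 0 0.8 1.5 0 1;0 0 0 0 0 0 0.85;0 0 0 0 0 0 0.75;0 0 0 0 0 0 0.65;0 0 0 0 0 0 0.5' 45
python3 -m jog '0 0 0 0 0 0 0.5;0 0 0 0 0 0 0.5;0 0 0 0 0 0 0.5;0 0 0 0 0 0 0.5;0 0 0 0 0 0 0.5'
python3 d.py 457 254.6 0 9.1
```

```text
clock: 20.48
tcp_pos: [0.4569, 0.2546, -0.0015]
orientation: [-1.567, -0.126, 0.125]
contact_force: [-0.7, -1.2, 4.8]
grip_width: 0.0594
clock: 20.9
tcp_pos: [0.4569, 0.2546, -0.0015]
orientation: [-1.567, -0.126, 0.125]
contact_force: [-0.9, -0.2, 5.3]
grip_width: 0.0597
t 20.90 pos [456.9 254.6  -1.5] yaw 9.1 tilt [0.03 0.02] F [-0.9 -0.2  5.3] w 59.7 q [-0.78  0.59  0.2   2.08 -0.23  0.49 -0.26]
turn y 0.0 shift now [ 0.1 -1.5 -0. ] after turn [ 0.1 -1.5 -0. ]
```

```bash
python3 -m jog '0 0 0 0 -10 0 0.5;0 0 0 0 -25 0 0.5;0 0 0 0 -40 0 0.5;0 0 0 0 -40 0 0.5;0 0 0 0 -35 0 0.5'
python3 d.py 457.7 -272.7 150 30.1
python3 - <<'E'
from h import *
f=imaging.grab_frame('scene');a=cv2.resize(f['color'][90:270,180:360],(600,600),interpolation=2)
cv2.imwrite('pics/a8.png',a[...,::-1])
E
```

```text
clock: 21.32
tcp_pos: [0.4563, 0.254, 0.1504]
orientation: [-1.567, -0.125, 0.125]
contact_force: [1.5, 1.4, -2.1]
grip_width: 0.0591
t 21.32 pos [456.3 254.  150.4] yaw 9.1 tilt [-0.01 -0.02] F [ 1.5  1.4 -2.1] w 59.1 q [-0.87  0.33  0.3   2.01 -0.13  0.81 -0.34]
turn y -21.0 shift now [-8.210e+01  5.000e-01 -5.203e+02] after turn [-262.9    0.5 -456.4]
```

View pics/a8.png

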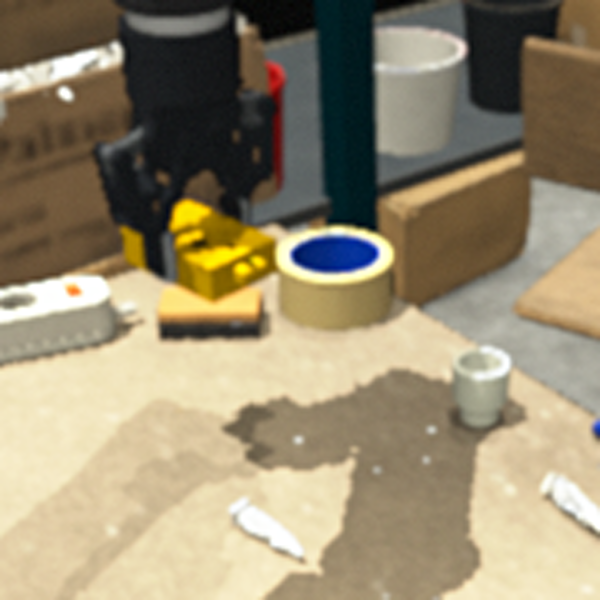

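The cope is held level at crop (200,245). I'll carry it over.

```bash
python3 -m jog '0 0 0 -3 0 -20 0.5;0 0 0 -5 0 -30 0.5;0 0 0 -6 0 -38 0.5;0 0 0 -6 0 -38 0.5;0 0 0 -6 0 -38 0.5'
python3 -m jog '0 0 0 -6 0 -38 0.5;0 0 0 -6 0 -38 0.5;0 0 0 -6 0 -38 0.5;0 0 0 -6 0 -38 0.5;0 0 0 -6 0 -38 0.5'
python3 d.py 457.7 -272.7 150 30.1
```

```text
clock: 21.78
tcp_pos: [0.4562, 0.0868, 0.1482]
orientation: [-1.567, -0.126, 0.126]
contact_force: [0.6, -0.9, -0.1]
grip_width: 0.059
clock: 22.2
tcp_pos: [0.4567, -0.1056, 0.1482]
orientation: [-1.567, -0.125, 0.126]
contact_force: [1.3, 0.2, -2.2]
grip_width: 0.0595
t 22.20 pos [ 456.7 -105.6  148.2] yaw 9.2 tilt [-0.01  0.03] F [ 1.3  0.2 -2.2] w 59.5 q [-0.3   0.26  0.46  2.14 -0.17  0.77  0.43]
turn y -20.9 shift now [ -25.6   -1.8 -165.1] after turn [ -82.9   -1.8 -145. ]
```

```bash
python3 -m jog '0 -5 0 -5 0 -30 0.5;0 -6 0 -7 0 -30 0.5;0 -6 0 -8 0 -25 0.5;0 -3.9 0 -8 0 -20 0.5;0 0 0 -8 0 -10 0.5'
python3 -m jog '0 0 0 0 0 0 0.5;0 0 0 0 0 0 0.5;0 0 0 0 0 0 0.5;0 0 0 0 0 0 0.5;0 0 0 0 0 0 0.5'
python3 d.py 457.7 -272.7 110 30.1
```

```text
clock: 22.62
tcp_pos: [0.4584, -0.2285, 0.1483]
orientation: [-1.532, -0.412, 0.411]
contact_force: [0.0, 0.7, -1.1]
grip_width: 0.0594
clock: 23.03
tcp_pos: [0.4589, -0.2242, 0.148]
orientation: [-1.531, -0.412, 0.413]
contact_force: [-0.1, 0.3, -1.8]
grip_width: 0.0596
t 23.03 pos [ 458.9 -224.2  148. ] yaw 30.2 tilt [-0.01  0.03] F [-0.1  0.3 -1.8] w 59.6 q [-0.01  0.33  0.41  2.05 -0.18  0.8   1.04]
turn y 0.1 shift now [-25.4  38.  -41.4] after turn [-25.4  38.  -41.4]
```

```bash
python3 -m jog '0 0 0 -9 0 -15 0.5;0 0 0 -9 0 -16 0.5;0 0 0 -7.4 8 -10.4 0.5;0 0 0 0 15 0 0.5;0 0 0 0 15 0 0.5'
python3 -m jog '0 0 0 0 0 0 0.5;0 0 0 0 0 0 0.5;0 0 0 0 0 0 0.5;0 0 0 0 0 0 0.5;0 0 0 0 0 0 0.5'
python3 d.py 457.7 -272.7 76 30.1
```

```text
clock: 23.45
tcp_pos: [0.458, -0.2745, 0.1101]
orientation: [-1.533, -0.412, 0.41]
contact_force: [0.1, 0.1, -2.0]
grip_width: 0.059
clock: 23.87
tcp_pos: [0.4581, -0.2741, 0.1109]
orientation: [-1.532, -0.412, 0.41]
contact_force: [-0.1, -0.2, -1.0]
grip_width: 0.0597
t 23.87 pos [ 458.1 -274.1  110.9] yaw 30.1 tilt [ 0.08 -0.02] F [-0.1 -0.2 -1. ] w 59.7 q [ 0.1   0.42  0.4   2.02 -0.24  0.74  1.17]
turn y -0.0 shift now [ 0.3 34.9  1.4] after turn [ 0.3 34.9  1.4]
```

```bash
python3 -m jog '0 0 0 0.3 15 1.4 0.5;0 0 0 0 12 0 0.5;0 0 0 0 6 0 0.5;0 0 0 0 2 0 0.5;0 0 0 0 0 0 0.5'
python3 -m jog '0 0 0 0 0 0 0.5;0 0 0 0 0 0 0.5;0 0 0 0 0 0 0.5;0 0 0 0 0 0 0.5;0 0 0 0 0 0 0.5'
python3 d.py 457.7 -272.7 72.5 30.1
python3 face.py pics/f4.png 120
```

```text
clock: 24.28
tcp_pos: [0.4566, -0.2726, 0.0745]
orientation: [-1.531, -0.41, 0.412]
contact_force: [-0.4, 0.1, -1.6]
grip_width: 0.0592
clock: 24.7
tcp_pos: [0.4572, -0.2728, 0.0753]
orientation: [-1.532, -0.411, 0.411]
contact_force: [-0.0, -0.7, -1.9]
grip_width: 0.0593
t 24.70 pos [ 457.2 -272.8   75.3] yaw 30.0 tilt [ 0.03 -0.01] F [-0.  -0.7 -1.9] w 59.3 q [ 0.13  0.48  0.37  2.04 -0.27  0.67  1.2 ]
turn y -0.1 shift now [ 0.5  2.8 -0.2] after turn [ 0.5  2.8 -0.2]
```

View pics/f4.png

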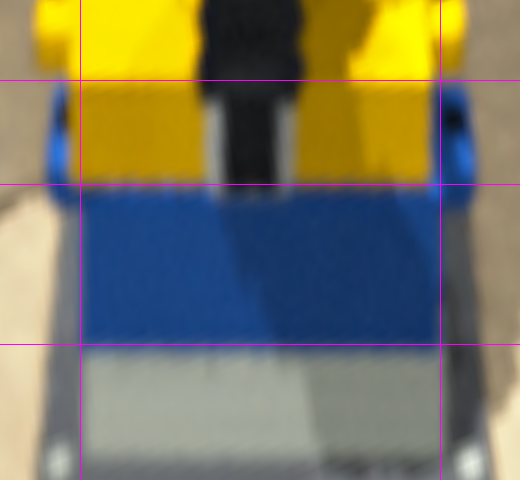

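The cope is about 2.5 mm too far left (70/432 px against 82/441 px for the frame). I'll shift it by −2.5 along tool z and set it down.

```bash
python3 -m jog '0 0 0 0.5 0 -1.3 0.5;0 0 0 0 0 -1.2 0.5;0 0 0 0 1 0 0.5;0 0 0 0 1 0 0.5;0 0 0 0 0 0 0.5'
python3 -m jog '0 0 0 0 0.4 0 0.5;0 0 0 0 0 0 0.5;0 0 0 0 0 0 0.5;0 0 0 0 0 0 0.5;0 0 0 0 0 0 0.5'
python3 d.py 457.7 -272.7 72.5 30.1
python3 face.py pics/f5.png 120
```

```text
clock: 25.17
tcp_pos: [0.4586, -0.2746, 0.0728]
orientation: [-1.531, -0.411, 0.411]
contact_force: [-0.2, -0.0, -1.9]
grip_width: 0.0592
clock: 25.58
tcp_pos: [0.4587, -0.2746, 0.0727]
orientation: [-1.531, -0.411, 0.411]
contact_force: [-0.4, 0.3, -1.9]
grip_width: 0.0595
t 25.58 pos [ 458.7 -274.6   72.7] yaw 30.0 tilt [0. 0.] F [-0.4  0.3 -1.9] w 59.5 q [ 0.13  0.48  0.37  2.04 -0.28  0.66  1.2 ]
turn y -0.1 shift now [0.1 0.2 2.2] after turn [0.1 0.2 2.2]
```

View pics/f5.png

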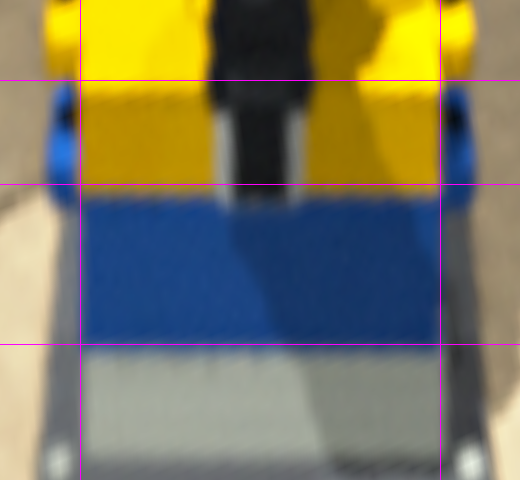

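The cope is aligned (81/441 px). I'll settle it the last bit, release, and go for the cup.

```bash
python3 -m jog '0 0 0 0 0.5 0 0.5;0 0 0 0 0.4 0 0.5;0 0 0 0 0 0 0.5;0 0 0 0 0 0 0.65;0 0 0 0 0 0 0.8'
python3 -m jog '0 0 0 0 0 0 1;0 0 0 0 0 0 1;0 0 0 0 0 0 1;0 0 0 0 -15 0 1;0 0 0 0 -35 0 1'
python3 -m jog '0 0 0 0 -35 0 1;0 0 0 0 -25 0 1;0 0 0 0 -10 10 1;0 0 0 0 0 30 1;0 0 0 0 0 40 1'
python3 d.py 635 163.5 190 30.1
```

```text
clock: 26.05
tcp_pos: [0.459, -0.2748, 0.0722]
orientation: [-1.532, -0.411, 0.41]
contact_force: [1.0, 0.6, 0.7]
grip_width: 0.0678
clock: 26.47
tcp_pos: [0.4561, -0.2731, 0.1188]
orientation: [-1.527, -0.406, 0.416]
contact_force: [1.0, 0.1, 0.2]
grip_width: 0.0851
clock: 26.88
tcp_pos: [0.4199, -0.2069, 0.1929]
orientation: [-1.535, -0.411, 0.407]
contact_force: [0.4, 1.3, 0.6]
grip_width: 0.0857
t 26.88 pos [ 419.9 -206.9  192.9] yaw 29.9 tilt [ 0.2  -0.13] F [0.4 1.3 0.6] w 85.7 q [-0.06  0.18  0.44  2.1  -0.1   0.87  0.95]
turn y -0.2 shift now [371.    2.8 214.1] after turn [371.8   2.8 212.6]
```

```bash
python3 -m jog '0 0 0 34 0 20 1;0 0 0 34 0 20 1;0 0 0 34 0 20 1;0 0 0 34 0 20 1;0 0 0 34 0 20 1'
python3 -m jog '0 0 0 34 0 20 1;0 0 0 34 0 20 1;0 0 0 34 0 20 1;0 0 0 34 0 20 1;0 0 0 34 0 20 1'
python3 d.py 635 163.5 120 30.1
python3 face.py pics/f6.png 130
python3 - <<'E'
from h import *
from ed import box
f=imaging.grab_frame('top')
a=cv2.resize(f['color'][220:310,424:524],(700,630),interpolation=2)
box(f,a,100,(0,255,0),7,424,220)
cv2.imwrite('pics/t6.png',a[...,::-1])
E
```

```text
clock: 27.3
tcp_pos: [0.5164, -0.0319, 0.192]
orientation: [-1.531, -0.411, 0.41]
contact_force: [0.2, 0.1, 0.7]
grip_width: 0.0852
clock: 27.72
tcp_pos: [0.6135, 0.1398, 0.1916]
orientation: [-1.531, -0.411, 0.411]
contact_force: [1.1, 0.2, 0.5]
grip_width: 0.0853
t 27.72 pos [613.5 139.8 191.6] yaw 30.0 tilt [-0.01  0.  ] F [1.1 0.2 0.5] w 85.3 q [-0.52  0.45  0.26  1.72 -0.13  0.99  0.32]
turn y -0.1 shift now [30.5 71.6  9.7] after turn [30.5 71.6  9.7]
```

View pics/f6.png

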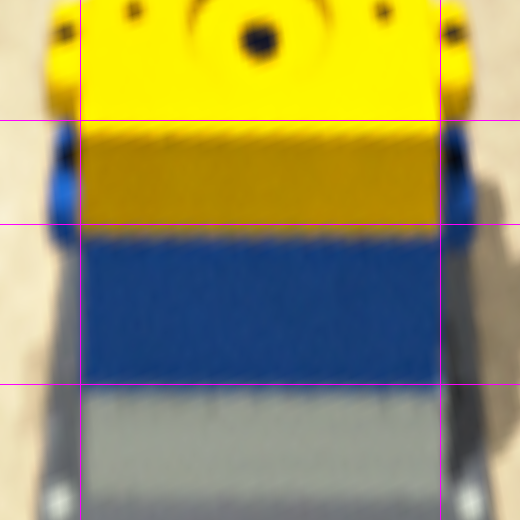

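View pics/t6.png

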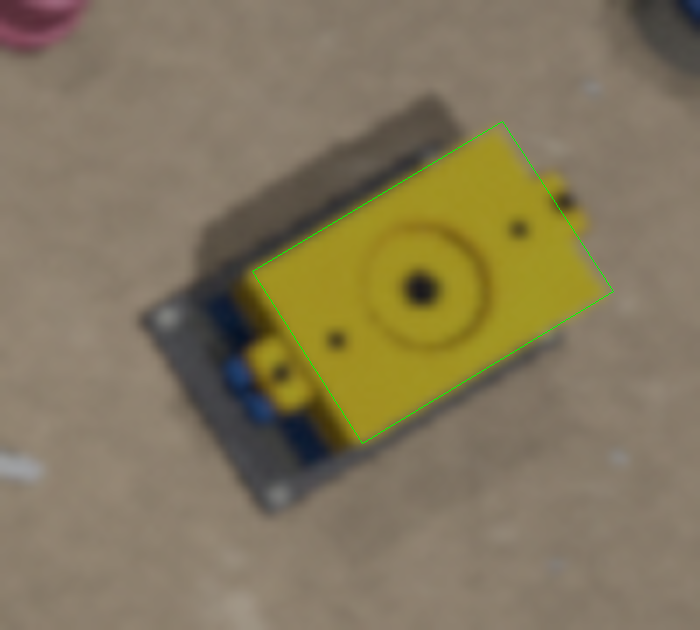

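The stack is flush, with all edges at 81/440 px and the top view matching the outline. Now the cup: the only white round cup, at top (279,187).

```bash
python3 -m jog '0 0 0 15 0 5 1;0 0 0 12 10 4.7 1;0 0 0 3.5 25 0 1;0 0 0 0 25 0 1;0 0 0 0 12 0 1'
python3 -m jog '0 0 0 0 0 0 1;0 0 0 0 0 0 1;0 0 0 0 0 0 1;0 0 0 0 0 0 1;0 0 0 0 0 0 1'
python3 d.py 635 163.5 12 30.1
python3 - <<'E'
from h import *
f=imaging.grab_frame('scene');P=cloud(f);hsv=cv2.cvtColor(f['color'],cv2.COLOR_RGB2HSV)
a=cv2.resize(f['color'][120:240,270:390],(600,600),interpolation=2)
cv2.imwrite('pics/a9.png',a[...,::-1])
print(proj(f,[.635,.1635,0]),proj(f,[.635,.1635,.05]))
E
```

```text
clock: 28.23
tcp_pos: [0.6326, 0.1611, 0.1165]
orientation: [-1.532, -0.408, 0.415]
contact_force: [-0.9, -0.4, -0.5]
grip_width: 0.085
clock: 28.65
tcp_pos: [0.6353, 0.1617, 0.1214]
orientation: [-1.531, -0.413, 0.409]
contact_force: [-0.0, 0.1, 0.1]
grip_width: 0.0852
t 28.65 pos [635.3 161.7 121.4] yaw 30.0 tilt [0.13 0.05] F [-0.   0.1  0.1] w 85.2 q [-0.51  0.57  0.24  1.71 -0.17  0.88  0.32]
turn y -0.1 shift now [  0.4 109.4   1.7] after turn [  0.4 109.4   1.7]
[323.04022108 214.05672273] [323.47002175 197.52105308]
```

View pics/a9.png

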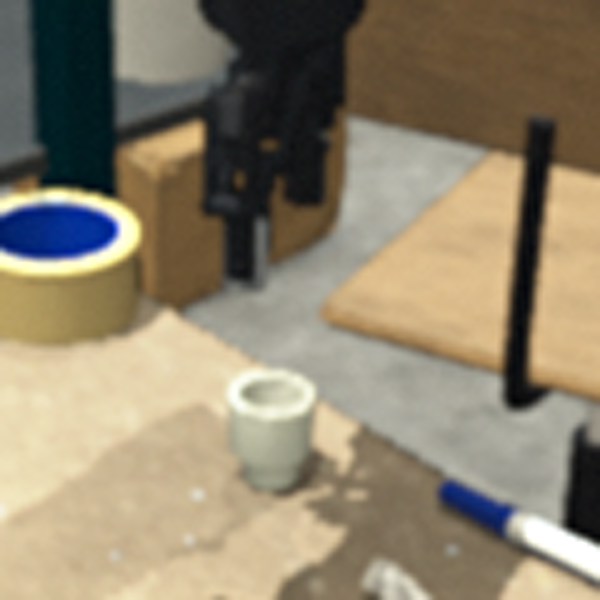

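The cup's rim centre, crop (272,395), matches the predicted position to about 1 px, and the gripper is above it. I'll descend and grip gently.

```bash
python3 -m jog '0 0 0 0.4 25 1 1;0 0 0 0 30 0.3 1;0 0 0 0 25 0 1;0 0 0 0 15 0 1;0 0 0 0 7 0 1'
python3 -m jog '0 0 0 0 5 0 1;0 0 0 0 2 0 1;0 0 0 0 0 0 1;0 0 0 0 0 0 0.75;0 0 0 0 0 0 0.6' 30
python3 d.py 635 163.5 12 30.1
python3 -m jog '0 0 0 0 0 0 0.4;0 0 0 0 0 0 0.3;0 0 0 0 0 0 0.3;0 0 0 0 0 0 0.3;0 0 0 0 0 0 0.3' 30
python3 d.py 635 163.5 12 30.1
```

```text
clock: 29.12
tcp_pos: [0.6329, 0.1627, 0.0158]
orientation: [-1.532, -0.409, 0.413]
contact_force: [-0.2, 1.0, 0.8]
grip_width: 0.0853
clock: 29.53
tcp_pos: [0.635, 0.1632, 0.012]
orientation: [-1.531, -0.412, 0.409]
contact_force: [0.2, 0.2, 0.3]
grip_width: 0.064
t 29.53 pos [635.  163.2  12. ] yaw 30.0 tilt [0.11 0.04] F [0.2 0.2 0.3] w 64.0 q [-0.49  0.71  0.2   1.76 -0.2   0.69  0.34]
turn y -0.1 shift now [ 0.2 -0.   0.3] after turn [ 0.2 -0.   0.3]
clock: 29.95
tcp_pos: [0.6346, 0.1631, 0.0116]
orientation: [-1.531, -0.412, 0.41]
contact_force: [-1.0, -0.2, 6.0]
grip_width: 0.0433
t 29.95 pos [634.6 163.1  11.6] yaw 30.0 tilt [0.06 0.03] F [-1.  -0.2  6. ] w 43.3 q [-0.49  0.71  0.2   1.76 -0.2   0.69  0.34]
turn y -0.1 shift now [ 0.5 -0.4  0.1] after turn [ 0.5 -0.4  0.1]
```

```bash
python3 -m jog '0 0 0 0 -10 0 0.3;0 0 0 0 -25 0 0.3;0 0 0 0 -40 0 0.3;0 0 0 0 -40 0 0.3;0 0 0 0 -35 0 0.3'
python3 d.py 458.8 -274.5 160 30.1
python3 -m jog '0 0 0 -17 -1 -10 0.3;0 0 0 -33 -1 -20 0.3;0 0 0 -33 0 -20 0.3;0 0 0 -33 0 -20 0.3;0 0 0 -33 0 -20 0.3'
python3 -m jog '0 0 0 -33 0 -20 0.3;0 0 0 -33 0 -20 0.3;0 0 0 -33 0 -20 0.3;0 0 0 -33 0 -20 0.3;0 0 0 -33 0 -20 0.3'
python3 d.py 458.8 -274.5 160 30.1
```

```text
clock: 30.37
tcp_pos: [0.634, 0.1627, 0.1634]
orientation: [-1.532, -0.411, 0.41]
contact_force: [0.2, 1.3, -0.1]
grip_width: 0.0435
t 30.37 pos [634.  162.7 163.4] yaw 30.0 tilt [0.03 0.  ] F [ 0.2  1.3 -0.1] w 43.5 q [-0.53  0.52  0.25  1.68 -0.15  0.96  0.31]
turn y -0.1 shift now [-370.5    3.3 -290.9] after turn [-370.9    3.3 -290.4]
clock: 30.78
tcp_pos: [0.5488, 0.009, 0.1632]
orientation: [-1.531, -0.411, 0.411]
contact_force: [0.9, -1.1, -1.5]
grip_width: 0.0433
clock: 31.2
tcp_pos: [0.456, -0.1601, 0.1632]
orientation: [-1.531, -0.411, 0.411]
contact_force: [0.5, -1.0, -1.4]
grip_width: 0.0434
t 31.20 pos [ 456.  -160.1  163.2] yaw 30.0 tilt [0.02 0.02] F [ 0.5 -1.  -1.4] w 43.4 q [-0.1   0.25  0.36  2.09 -0.12  0.82  0.86]
turn y -0.1 shift now [ -54.9    3.2 -100.4] after turn [ -55.     3.2 -100.4]
```

```bash
python3 -m jog '0 0 0 -16 0 -30 0.3;0 0 0 -15 0 -28 0.3;0 0 0 -13 0 -22 0.3;0 0 0 -8 0 -14 0.3;0 0 0 -3 0 -6 0.3'
python3 -m jog '0 0 0 0 0 0 0.3;0 0 0 0 0 0 0.3;0 0 0 0 0 0 0.3;0 0 0 0 0 0 0.3;0 0 0 0 0 0 0.3'
python3 d.py 458.8 -274.5 130 30.1
```

```text
clock: 31.62
tcp_pos: [0.4589, -0.2759, 0.1633]
orientation: [-1.533, -0.408, 0.408]
contact_force: [-0.3, -0.7, -1.3]
grip_width: 0.0432
clock: 32.03
tcp_pos: [0.4601, -0.2715, 0.1628]
orientation: [-1.531, -0.413, 0.412]
contact_force: [-0.3, -0.2, -1.5]
grip_width: 0.0433
t 32.03 pos [ 460.1 -271.5  162.8] yaw 30.2 tilt [-0.    0.03] F [-0.3 -0.2 -1.5] w 43.3 q [ 0.09  0.34  0.4   1.98 -0.17  0.85  1.11]
turn y 0.1 shift now [-2.7 32.8 -1.9] after turn [-2.7 32.8 -1.9]
```

```bash
python3 -m jog '0 0 0 -2.5 10 -2 0.3;0 0 0 0 15 0 0.3;0 0 0 0 10 0 0.3;0 0 0 0 5 0 0.3;0 0 0 0 0 0 0.3'
python3 -m jog '0 0 0 0 0 0 0.3;0 0 0 0 0 0 0.3;0 0 0 0 0 0 0.3;0 0 0 0 0 0 0.3;0 0 0 0 0 0 0.3'
python3 d.py 458.8 -274.5 103.6 30.1
python3 - <<'E'
from h import *
f=imaging.grab_frame('scene');u0,v0=360,240
a=cv2.resize(f['color'][v0:v0+120,u0:u0+120],(600,600),interpolation=2)
x0=r.get_obs()['tcp_pos'];zb=x0[2]-.0116
def circ(x,y,z,d,col):
    p=[(proj(f,[x+d/2*np.cos(t),y+d/2*np.sin(t),z])-[u0,v0]+.5)*5 for t in np.linspace(0,6.28,40)]
    cv2.polylines(a,[np.array(p,np.int32)],True,col,1)
circ(.4588,-.2745,.1,.037,(255,0,255));circ(x0[0],x0[1],zb,.03,(0,255,0))
cv2.imwrite('pics/b1.png',a[...,::-1])
E
```

```text
clock: 32.45
tcp_pos: [0.4577, -0.2752, 0.1212]
orientation: [-1.53, -0.409, 0.413]
contact_force: [-0.1, 0.1, -0.6]
grip_width: 0.043
clock: 32.87
tcp_pos: [0.4589, -0.2759, 0.1232]
orientation: [-1.532, -0.412, 0.41]
contact_force: [-0.1, 0.1, -0.3]
grip_width: 0.0433
t 32.87 pos [ 458.9 -275.9  123.2] yaw 30.0 tilt [ 0.04 -0.01] F [-0.1  0.1 -0.3] w 43.3 q [ 0.12  0.4   0.38  2.01 -0.21  0.77  1.15]
turn y -0.1 shift now [ 0.6 19.6  1.3] after turn [ 0.6 19.6  1.3]
```

View pics/b1.png

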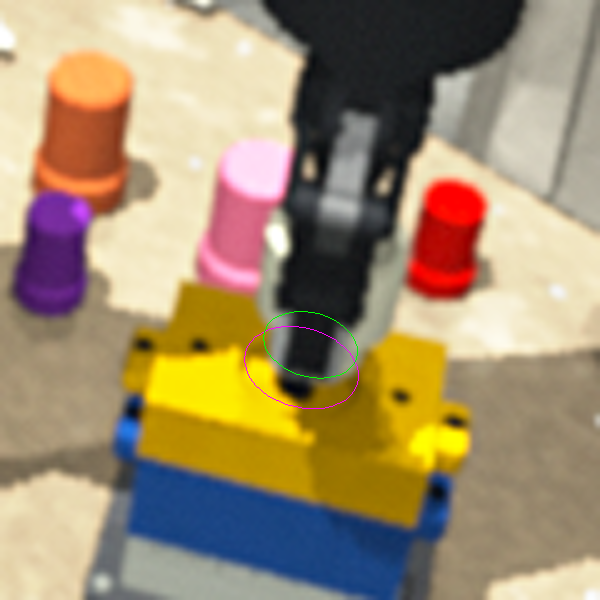

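Run:
```python
from h import *
f=imaging.grab_frame('scene');hsv=cv2.cvtColor(f['color'],cv2.COLOR_RGB2HSV).astype(int)
x0=r.get_obs()['tcp_pos'];zb=x0[2]-.0116
for h in(0.0,.006,.03,.045,.05):print(h,proj(f,[x0[0],x0[1],zb+h]))
for v in range(280,318,2):
    row=[(u,tuple(hsv[v,u])) for u in range(405,446)]
    xs=[u for u,h in row if h[1]<70 and h[2]>95]
    print(v,xs[:1],xs[-1:],xs)
a=cv2.resize(f['color'][265:325,400:450],(600,720)[:2],interpolation=cv2.INTER_NEAREST)
cv2.imwrite('pics/b2.png',cv2.resize(a,(500,600))[...,::-1])
```

```text
0.0 [421.54921018 308.38705661]
0.006 [422.12256478 305.74435602]
0.03 [424.47447224 294.90396644]
0.045 [425.99377819 287.90119586]
0.05 [426.50897285 285.52656553]
280 [423] [443] [423, 424, 425, 426, 427, 428, 429, 430, 431, 432, 440, 441, 442, 443]
282 [414] [442] [414, 415, 416, 424, 425, 426, 427, 428, 429, 430, 431, 432, 439, 440, 441, 442]
284 [414] [441] [414, 415, 416, 417, 427, 428, 429, 430, 439, 440, 441]
286 [413] [441] [413, 414, 415, 416, 417, 439, 440, 441]
288 [413] [441] [413, 414, 415, 416, 417, 437, 438, 439, 440, 441]
290 [413] [440] [413, 414, 415, 416, 417, 435, 436, 437, 438, 439, 440]
292 [412] [440] [412, 413, 414, 415, 416, 435, 436, 437, 438, 439, 440]
294 [412] [440] [412, 413, 414, 415, 434, 435, 436, 437, 438, 439, 440]
296 [412] [439] [412, 413, 414, 415, 434, 435, 436, 437, 438, 439]
298 [412] [440] [412, 413, 414, 433, 434, 435, 436, 437, 438, 439, 440]
300 [412] [443] [412, 413, 414, 433, 434, 435, 436, 437, 438, 439, 440, 441, 442, 443]
302 [413] [445] [413, 414, 415, 416, 433, 434, 435, 436, 437, 438, 439, 440, 441, 442, 443, 444, 445]
304 [414] [445] [414, 415, 416, 417, 432, 433, 434, 435, 436, 437, 438, 439, 440, 441, 442, 443, 444, 445]
306 [415] [445] [415, 416, 417, 428, 429, 430, 431, 432, 433, 434, 435, 436, 444, 445]
308 [414] [433] [414, 415, 416, 427, 428, 429, 430, 431, 432, 433]
310 [414] [431] [414, 415, 416, 427, 428, 429, 430, 431]
312 [415] [430] [415, 416, 426, 427, 428, 429, 430]
314 [416] [429] [416, 426, 427, 428, 429]
316 [] [] []
```

View pics/b2.png

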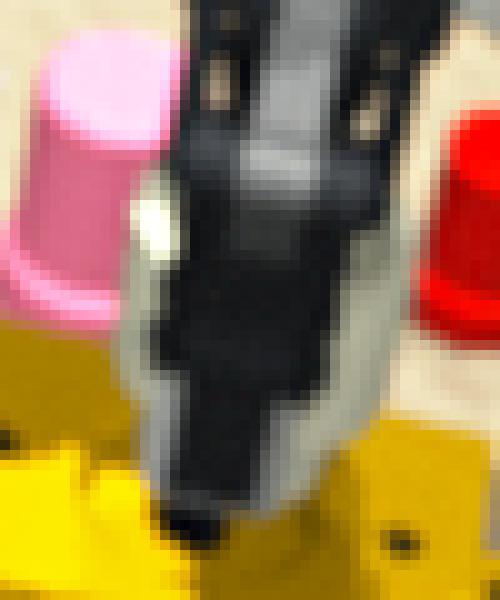

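The cup sits about 2 mm off the finger centre line (axis at 426.5 px against 425.2 px expected). Including the TCP error, I'll shift it +3.4 along tool z, then lower it.

```bash
python3 -m jog '0 0 0 0.6 0 1.7 0.3;0 0 0 0 3 1.7 0.3;0 0 0 0 4 0 0.3;0 0 0 0 2 0 0.3;0 0 0 0 0 0 0.3'
python3 -m jog '0 0 0 0 0 0 0.3;0 0 0 0 1 0 0.3;0 0 0 0 1 0 0.3;0 0 0 0 0 0 0.3;0 0 0 0 0 0 0.3'
python3 d.py 457.8 -272.7 103.6 30.1
python3 face.py pics/b3.png 150
```

```text
clock: 33.38
tcp_pos: [0.4571, -0.2723, 0.1131]
orientation: [-1.531, -0.41, 0.412]
contact_force: [0.2, -0.4, -1.7]
grip_width: 0.0435
clock: 33.8
tcp_pos: [0.4575, -0.2726, 0.1118]
orientation: [-1.531, -0.411, 0.411]
contact_force: [-0.5, -0.2, -1.5]
grip_width: 0.0435
t 33.80 pos [ 457.5 -272.6  111.8] yaw 30.0 tilt [-0.  0.] F [-0.5 -0.2 -1.5] w 43.5 q [ 0.12  0.42  0.37  2.02 -0.22  0.74  1.15]
turn y -0.1 shift now [ 0.2  8.2 -0.3] after turn [ 0.2  8.2 -0.3]
```

View pics/b3.png

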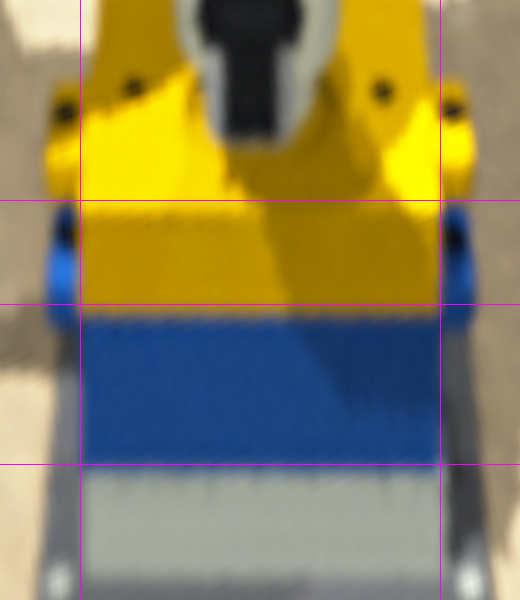

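The cup's body (178–341 px, centre 260) is centred on the stack. I'll lower it into the socket.

```bash
python3 -m jog '0 0 0 0 2 0 0.3;0 0 0 0 2 0 0.3;0 0 0 0 1 0 0.3;0 0 0 0 1 0 0.3;0 0 0 0 0 0 0.3'
python3 d.py 457.8 -272.7 103.6 30.1
python3 -m jog '0 0 0 0 1 0 0.3;0 0 0 0 1 0 0.3;0 0 0 0 0.5 0 0.3;0 0 0 0 0 0 0.3;0 0 0 0 0 0 0.3'
python3 d.py 457.8 -272.7 103.6 30.1
```

```text
clock: 34.27
tcp_pos: [0.4574, -0.2725, 0.1055]
orientation: [-1.531, -0.411, 0.411]
contact_force: [0.1, 0.1, -1.1]
grip_width: 0.0432
t 34.27 pos [ 457.4 -272.5  105.5] yaw 30.0 tilt [-0.03  0.01] F [ 0.1  0.1 -1.1] w 43.2 q [ 0.13  0.43  0.37  2.03 -0.22  0.73  1.16]
turn y -0.1 shift now [ 0.3  1.9 -0.4] after turn [ 0.3  1.9 -0.4]
clock: 34.68
tcp_pos: [0.4576, -0.2727, 0.1036]
orientation: [-1.531, -0.411, 0.411]
contact_force: [-1.1, 1.0, 4.4]
grip_width: 0.0433
t 34.68 pos [ 457.6 -272.7  103.6] yaw 30.0 tilt [0.02 0.  ] F [-1.1  1.   4.4] w 43.3 q [ 0.13  0.43  0.36  2.03 -0.23  0.72  1.16]
turn y -0.1 shift now [ 0.1  0.  -0.1] after turn [ 0.1  0.  -0.1]
```

Contact comes exactly at the seated height (103.6 mm, force up). I'll release and back away.

```bash
python3 -m jog '0 0 0 0 0 0 0.5;0 0 0 0 0 0 0.6;0 0 0 0 0 0 0.8;0 0 0 0 0 0 1;0 0 0 0 0 0 1'
python3 -m jog '0 0 0 0 0 0 1;0 0 0 0 -15 0 1;0 0 0 0 -30 0 1;0 0 0 0 -35 0 1;0 0 0 0 -35 0 1'
python3 -m jog '0 0 0 10 -5 10 1;0 0 0 15 0 35 1;0 0 0 15 0 38 1;0 0 0 15 0 38 1;0 0 0 15 0 38 1'
python3 -m jog '0 0 0 15 0 38 1;0 0 0 15 0 38 1;0 0 0 0 0 0 1;0 0 0 0 0 0 1;0 0 0 0 0 0 1'
python3 face.py pics/b4.png 150
python3 d.py
python3 - <<'E'
from h import *
from ed import box
f=imaging.grab_frame('top')
a=cv2.resize(f['color'][220:310,424:524],(700,630),interpolation=2)
box(f,a,100,(0,255,0),7,424,220)
cv2.imwrite('pics/t4.png',a[...,::-1])
P=cloud(f);Q=P[(np.hypot(P[...,0]-.4588,P[...,1]+.2745)<.03)]
print('rim z',np.percentile(Q[:,2],[90,98]))
rim=Q[Q[:,2]>.135];print('rim centre',cv2.minEnclosingCircle((rim[:,:2]*1000).astype(np.float32)),rim[:,:2].mean(0))
g=imaging.grab_frame('scene');cv2.imwrite('pics/b5.png',g['color'][...,::-1])
E
```

```text
clock: 35.1
tcp_pos: [0.4575, -0.2725, 0.1031]
orientation: [-1.531, -0.411, 0.411]
contact_force: [-0.5, -0.6, 0.1]
grip_width: 0.0844
clock: 35.52
tcp_pos: [0.4568, -0.2724, 0.2191]
orientation: [-1.531, -0.409, 0.412]
contact_force: [0.8, -0.1, -0.1]
grip_width: 0.0859
clock: 35.93
tcp_pos: [0.4379, -0.0984, 0.2234]
orientation: [-1.532, -0.411, 0.41]
contact_force: [1.5, -0.1, -0.8]
grip_width: 0.0853
clock: 36.35
tcp_pos: [0.4265, -0.0195, 0.2233]
orientation: [-1.532, -0.411, 0.411]
contact_force: [0.5, -0.7, 0.1]
grip_width: 0.0854
t 36.40 pos [426.5 -20.2 223.3] yaw 30.0 tilt [ 0.01 -0.02] F [-0.3 -0.4 -0.4] w 85.4 q [-0.33  0.06  0.24  2.14 -0.02  0.94  0.45]
rim z [0.1404846  0.14381933]
rim centre ((458.8113708496094, -273.3048400878906), 22.692832946777344) [ 0.45813034 -0.27376015]
```

View pics/b4.png

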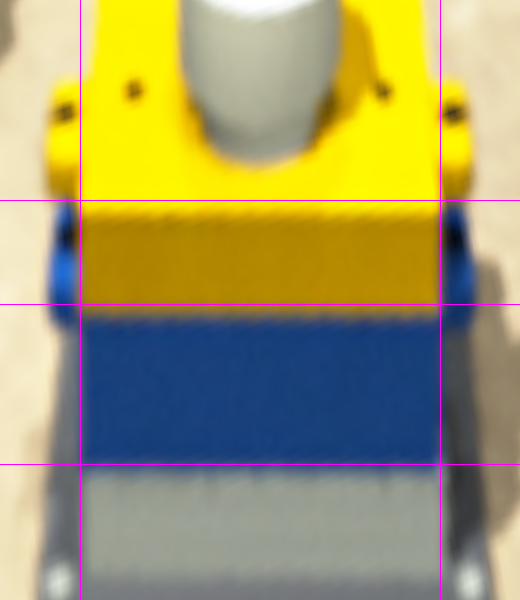

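View pics/t4.png

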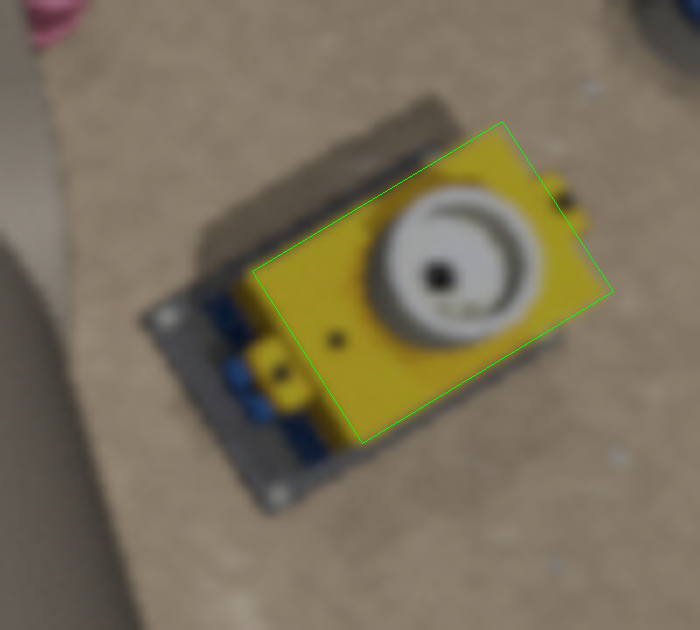

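View pics/b5.png

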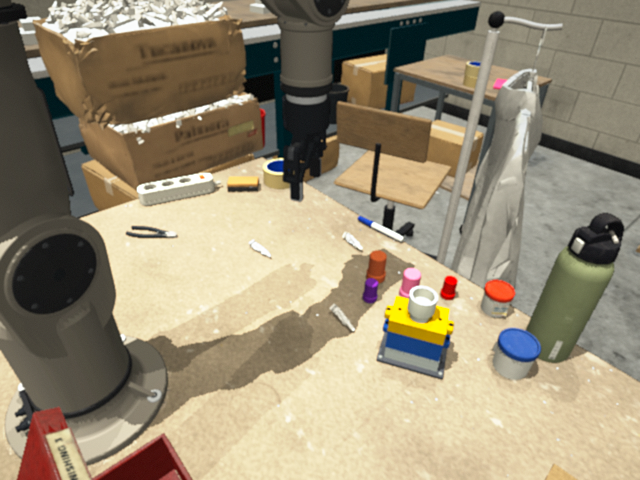

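The complete stack stands at scene (416,330). The cup's rim is about 142 mm up, centred within 1 mm and upright. The bystanders are where they were. I'll hand it in.

```bash
python3 -c "
from bench import r
print(r.hand_in())"
```

```text
the job is handed in; nothing more can be done
None
```

The mould is built and handed in at about 36 s. I placed the small orange core, the blue frame, the yellow cope (socket up) and the white cup in that order, letting go of each before taking the next.

**Last checks, arm clear of the stack:**
- **Sections:** the edges of all three agree to about 0.5 mm along the long sides, and the top view matches the predicted outline.
- **Core:** its top measured 67–68 mm up, where 68 mm is fully seated; I took this before the frame went on.
- **Cup:** its rim measured about 142 mm up, as a seated cup should, and is centred within about 1 mm. Contact was felt at exactly the seated height.
- **Bystanders:** the resin figures, sanding block and look-alikes appear where they were in the final scene picture; I didn't measure them again.

**What disagreed:**
- **Long-axis offset:** the frame, cope and cup each hung 2–2.5 mm off along that axis when held; I saw this in the pictures and corrected it before release.
- **Scene camera:** its view showed heights about 2–3 mm low compared with prediction. It did so for the fixed drag too, so I took it as calibration error.

No check failed.

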